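Turn a copper stub-out over into its bin

TASK

The closed-end copper stub standing on the bench has its open end up, where grit falls in. Stand it open end down, flat on the floor of the empty timber bin, as its twin stands in its own bin. It rolls, so if you lay it down to change your hold, lay it nowhere but in the V-block; set it down rather than drop it, and do not disturb the other fittings and tools.

Things in the scene. Friction and masses are not known exactly. Their poses are not given: they have to be found in the camera images.
- stub_mid (a point): The stub to turn over, the only one on the bench top: copper tube like a deep cup, 54 mm outside diameter, 100 mm long, wall 3 mm, one end shut (flat foot 39 mm across), about 0.36 kg. This point is on its axis, half-way (50 mm from either end); z runs from the shut end to the open end. It starts standing on its shut end, left or right ahead of the robot; balances near mid-length
- vblock_seat (a point): Fixed hardwood V-block in the middle of the bench ahead of the robot: 110 mm long, 48 wide, 36 high, 90 degree groove along its top, on a 150 x 88 x 12 mm base. A stub in the groove stands out 3 mm past the block's side faces, so fingers can pass down beside the block. This point: the middle of a stub lying there, 52 mm above the bench over mid-groove; x runs along the groove, z up
- bin_empty_floor (a point): The empty one of three like timber bins (square, open-topped, 140 mm outside, 122 mm inside, walls 9 mm thick rising 41 mm above the inner floor), fixed side by side on a board at the far side; which place it has varies. This point: middle of its inner floor, 27 mm above the bench; x and y along its sides, z up
- stock_stub_mid (a point): Leave alone: the twin stub, standing shut end up in another bin; middle of it, 50 mm above that bin's floor
- stock_coupling_mid (a point): Leave alone: copper coupling (tube open at both ends, 59 mm across, 64 mm high) standing in the third bin; its middle
- flux_tin_mid (a point): Leave alone: round flat flux tin, 65 mm across, 36 mm high, on the bench near the robot, left of the V-block; its middle
- coupling_mid (a point): Leave alone: browned copper coupling (open at both ends, 59 mm across, 64 mm high), standing on the bench on the side where the stub is not; its middle
- elbow_mid (a point): Leave alone: big copper 90 degree elbow, 72 mm thick, about 110 mm over all, lying on the left of the bench; near its middle
- tee_mid (a point): Leave alone: copper tee, 130 mm long, 59 mm thick, lying on the right of the bench; near its middle
- cutter_mid (a point): Leave alone: grey pipe cutter, 170 mm long, 20 mm high, lying at the left; near its middle
- brush_mid (a point): Leave alone: round wire fitting brush, 180 mm long, 24 mm thick, lying at the right; near its middle
Not all that is in view belongs to the job. What is shaped like the part that bears stub_mid but green is not meant.

How it is judged:
By the outcome, as a careful person would: the job done as asked, in the order asked, and still so for the second after the job is handed in, with the robot touching nothing.
It also fails if it takes over 58 s, if anything falls off the work surface, if the arm or the gripper's body presses on something with over 40 N, if the wrist force passes 120 N, or if a joint passes its speed limit or range.

ROBOT

A 7-joint arm with a two-finger parallel gripper is mounted at the origin on the work surface. World frame = base frame: x ahead of the robot, y to its left, z up, the work surface at z = 0. Lengths are in m, angles in rad, forces in N, time in s.
With the tool pointing down it reaches from about 0.425 to 0.875 m from the base axis. Payload 4.7 kg.
Tool frame: the origin (TCP) lies midway between the tips of the shut fingers; the grasp point (between the pads) lies 19 mm behind it; z points along the fingers, y is the direction in which the jaws open and shut (so a half turn about z gives the same grasp; the last joint's range is limited). The gripper opens to 87 mm and grips with 3 to 60 N. Pads are 19 mm wide; open, the fingers measure 117 mm over their backs; the gripper's body (75 mm by 190 mm) begins 51 mm behind the grasp point.
Start: joints at [1.23, 0.321, -0.07, 1.45, 0.023, 1.371, -0.057], TCP at [0.226, -0.61, 0.223] pointing down, gripper open.
Joint ranges: [-2.86, 2.86], [-0.3, 2.09], [-1.38, 1.24], [0.06, 2.45], [-1.56, 4.7], [0.09, 2.05], [-2.69, 2.69]. Speed limits (rad/s): [2.57, 2.57, 3.14, 3.14, 3.14, 3.14, 3.14].

INTERFACE

Orientations are given as a rotation vector (axis times angle).
In Python, from bench import ctrl, optics gives the robot as it stands. The module is installed in compiled form; this text tells all that it offers.
- The arm moves only by the tool step_arm, never from a script. Its argument "deltas" is a list of rows, each a list of 7 numbers: the turn, a rotation vector about the tool's x, y, z in degrees, then the shift along the tool's x, y, z in mm, then the finger opening in mm, from 0 to 87. A call has exactly 8 rows; each row is the pose to reach, as a shift and turn from the pose commanded when the call began, along the tool's axes at that moment; what a row does not reach only later rows make up. A row lasts 1/8 s, in which the tool goes at most 62.5 mm and 10.7 degrees, less where a joint would pass 70% of its speed; a pose out of reach is approached as far as the arm can. A call with a gripper value outside its range is refused whole. The fingers move at their own pace and stop on an object; "newtons" is the grip in N (left out, the last holds). Time passes only in rows, so rows that repeat a pose let the fingers close, or fill a call up. It gives the time, the measured TCP pose, the force and the opening at its end, in the units of the state.
- ctrl.get_state(): the state, without advancing time (a new reading comes with each control period).
- optics.get_image(name): name is "side" or "top" or "wrist"; returns the picture (400x640x3 uint8, red, green, blue); there is no depth.
- optics.get_calibration(name): a dict with "K" (3x3 intrinsics, pixels), "k1" (the pictures are not rectified: a ray, as slopes to the right and down, at radius r is drawn at 1 + k1 r^2 times it, then the intrinsics apply), "R" (3x3) and "t" (3): a world point X has camera coordinates R X + t. Camera axes: x right, y down, z forward; pixel columns grow to the right and rows downward; lengths in m; the calibration is good to about 2 mm. A picture is of the moment at which its call begins: read the wrist's pose just before it. get_calibration takes no time and is no camera call; for the wrist camera it gives the pose at the moment of the call.
- ctrl.close_job(): hands the job in, once; it reports no verdict.
The state is a dict: "time": time; "joint_positions": joint angles; "qd": joint speeds; "joint_torque": joint torques, N m; "position": TCP position; "tool_rot": TCP orientation; "ft_force": force on the tool from outside, world axes, zero at the start; "torque": the same for the moment, N m; "grip_width": opening from 0.0 (shut) to 1.0 (fully open).
Only numpy, scipy, OpenCV 4.12 (cv2) and the standard library are available. Lean on these libraries where they do the work, as an engineer would, in place of code of your own. Each camera call takes 0.05 s, during which the arm holds its last target.

## Working session

There is one attempt and no reset: what is moved stays moved. The work goes in short steps, Python scripts to look and compute and a tool call to move; the robot and the scene stay as the last step left them, time stands still between calls to the robot, and variables do not carry over. Pictures are saved under pics/ and viewed, and the job is handed in when it is done.

Besides the shell and the picture viewer there is one more tool, called after "Emit:" as name(argument=value, ...), one argument or row to a line, values as JSON. step_arm: Moves the arm, as the interface text tells. Its arguments: {"type":"object","properties":{"deltas":{"type":"array"},"newtons":{"type":"number"}},"required":["deltas"]}

```bash
mkdir -p pics; python3 - <<'E'
from bench import ctrl, optics
import cv2
print(ctrl.get_state())
for n in ["side","top","wrist"]:
    c=optics.get_calibration(n); print(n,c)
    cv2.imwrite(f"pics/{n}0.png",optics.get_image(n)[:,:,::-1])
E
```

```text
{'time': 0.0, 'joint_positions': array([ 1.23012137,  0.32181815, -0.07009518,  1.45168867,  0.02258805,
        1.37082027, -0.05691307]), 'qd': array([ 0.00029473,  0.0002879 ,  0.00075094, -0.0008831 ,  0.00122381,
        0.00096614, -0.00052029]), 'joint_torque': array([ 3.27777025e-04, -4.91289353e+01, -4.03906675e-01, -3.12527668e+01,
       -6.40024804e-02,  4.38906380e-02,  1.99510291e-04]), 'position': array([ 0.22556103, -0.60900031,  0.2214579 ]), 'tool_rot': array([-3.09041787e+00, -5.54065092e-01,  6.71293470e-04]), 'ft_force': array([-0.29039415, -0.00249707,  0.4564542 ]), 'torque': array([-0.01528652, -0.01595651,  0.02362808]), 'grip_width': 0.9995188221703607}
side {'K': array([[472.59529254,   0.        , 322.39949113],
       [  0.        , 472.59529254, 200.76357207],
       [  0.        ,   0.        ,   1.        ]]), 'k1': -0.004802418995902826, 'R': array([[-0.99914037, -0.0384723 , -0.0154404 ],
       [-0.01470872,  0.67722634, -0.73562771],
       [ 0.03875793, -0.73476824, -0.67721006]]), 't': array([0.49930281, 0.05576964, 1.32561717])}
top {'K': array([[398.12859263,   0.        , 318.10166171],
       [  0.        , 398.12859263, 199.02174428],
       [  0.        ,   0.        ,   1.        ]]), 'k1': -0.0970100760540832, 'R': array([[-0.00309353, -0.99994039,  0.01047126],
       [-0.9861822 ,  0.0013162 , -0.1656591 ],
       [ 0.16563544, -0.01083904, -0.98612748]]), 't': array([-0.00650478,  0.48464933,  1.11550772])}
wrist {'K': array([[334.97858764,   0.        , 320.22171117],
       [  0.        , 334.97858764, 203.68843065],
       [  0.        ,   0.        ,   1.        ]]), 'k1': -0.032426292793817514, 'R': array([[ 0.34729758, -0.93775386, -0.0014455 ],
       [-0.89851207, -0.33320483,  0.28574569],
       [-0.26844077, -0.09793999, -0.95830439]]), 't': array([-0.64961147, -0.03547454,  0.39091761])}
```

View pics/top0.png

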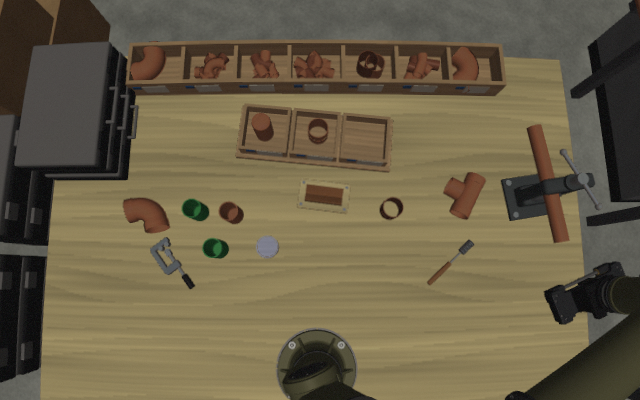

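View pics/side0.png

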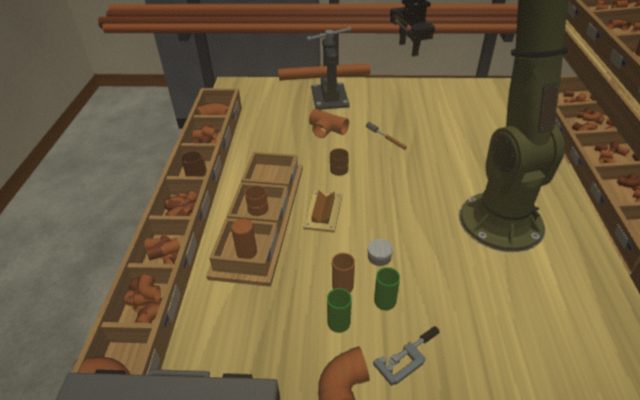

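View pics/wrist0.png

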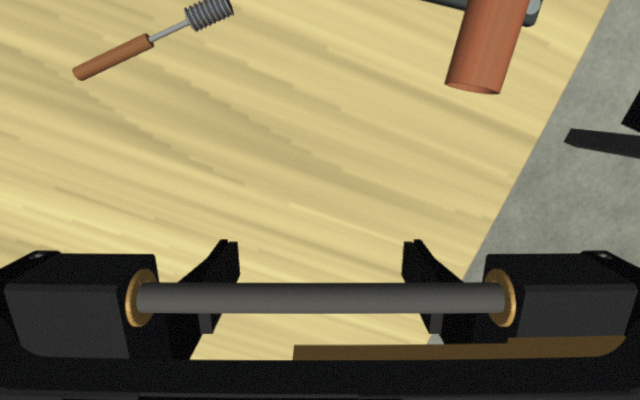

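The top view shows the copper stub at about (231,213), with green decoys at (195,210) and (215,248). The V-block is at (323,195) with its groove roughly along y, and the empty bin is the right-hand one at (365,140). The side view agrees. Next I'll measure these.

```bash
cat > h.py <<'E'
import numpy as np, cv2
from bench import ctrl, optics
def ray(n,uv,c=None):
    c=c or optics.get_calibration(n)
    p=cv2.undistortPoints(np.array(uv,float).reshape(-1,1,2),c["K"],np.array([c["k1"],0,0,0,0])).reshape(-1,2)
    d=np.c_[p,np.ones(len(p))]@c["R"]; o=-c["R"].T@c["t"]
    return o,d
def onz(n,uv,z,c=None):
    o,d=ray(n,uv,c); return o+d*((z-o[2])/d[:,2])[:,None]
def proj(n,X,c=None):
    c=c or optics.get_calibration(n)
    r,_=cv2.Rodrigues(c["R"])
    return cv2.projectPoints(np.array(X,float).reshape(-1,1,3),r,c["t"],c["K"],np.array([c["k1"],0,0,0,0]))[0].reshape(-1,2)
E
python3 - <<'E'
import cv2
t=cv2.imread("pics/top0.png"); s=cv2.imread("pics/side0.png")
a=cv2.resize(t[90:260,160:410],None,fx=3.2,fy=3.2,interpolation=cv2.INTER_CUBIC); cv2.imwrite("pics/tc.png",a)
a=cv2.resize(s[140:340,200:420],None,fx=3,fy=3,interpolation=cv2.INTER_CUBIC); cv2.imwrite("pics/sc.png",a)
E
```

```text
(no output)
```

View pics/tc.png

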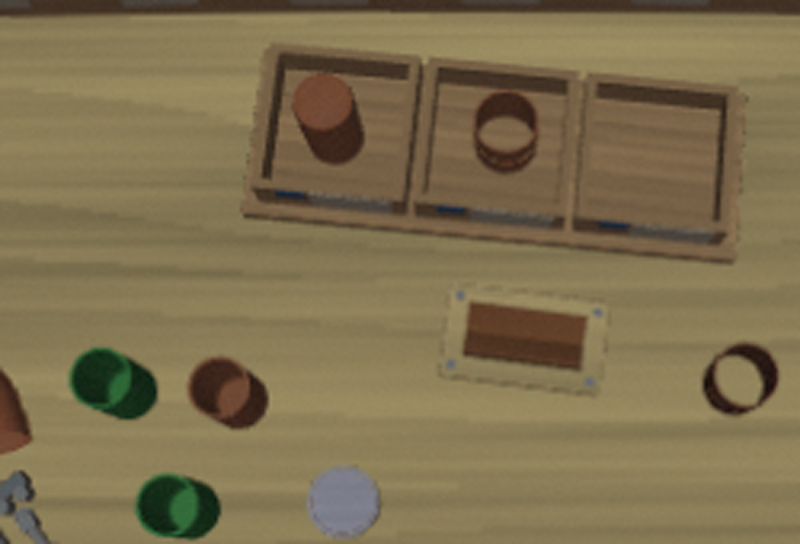

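View pics/sc.png

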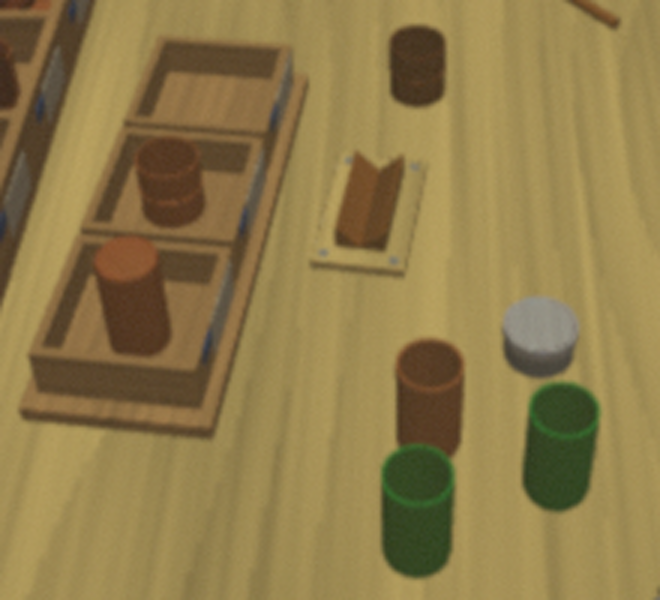

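```bash
python3 - <<'E'
import cv2
t=cv2.imread("pics/top0.png"); s=cv2.imread("pics/side0.png")
def up(im,r0,r1,c0,c1,f,n):
    cv2.imwrite(n,cv2.resize(cv2.convertScaleAbs(im[r0:r1,c0:c1],alpha=1.8),None,fx=f,fy=f,interpolation=cv2.INTER_CUBIC))
up(t,100,220,290,400,5,"pics/tb.png"); up(s,140,240,220,350,6,"pics/sb.png")
up(t,190,265,175,285,7,"pics/ts.png")
E
```

```text
(no output)
```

View pics/tb.png

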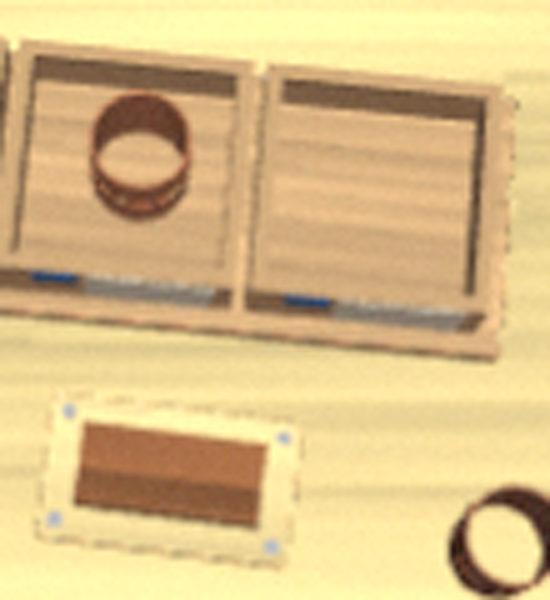

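View pics/sb.png

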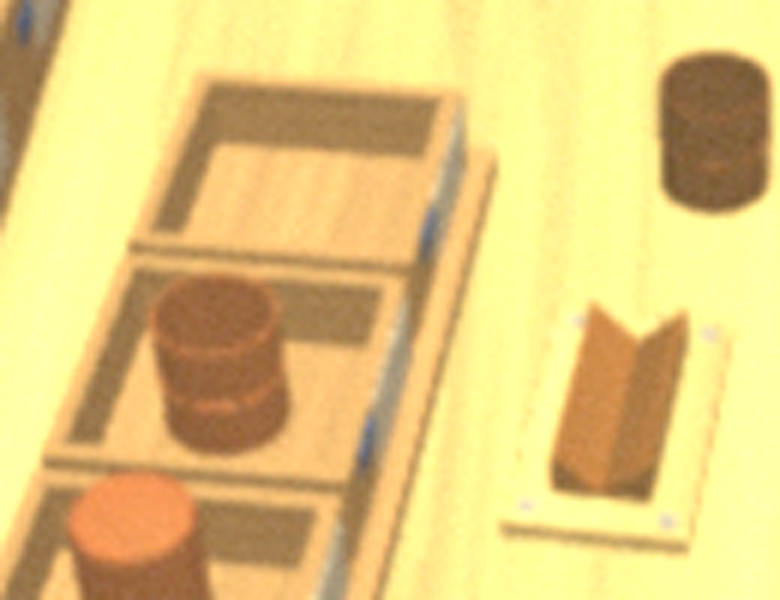

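View pics/ts.png

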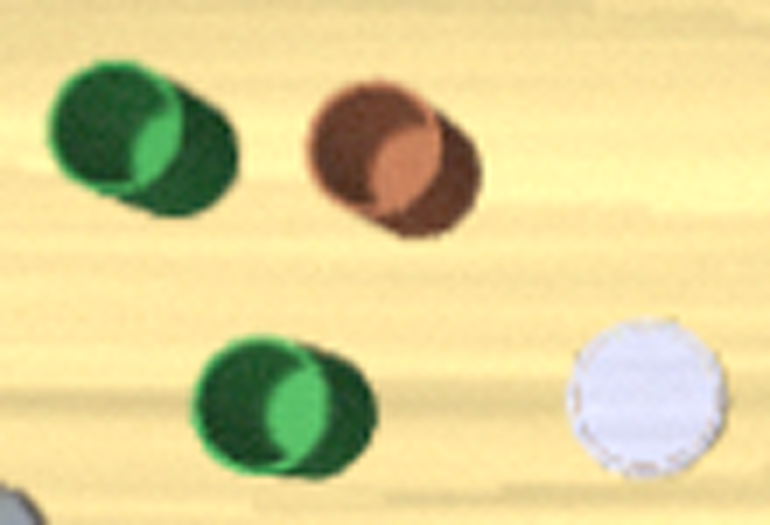

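```bash
python3 - <<'E'
from h import *
ts=lambda L:[(x/7+175,y/7+190) for x,y in L]; tb=lambda L:[(x/5+290,y/5+100) for x,y in L]
sb=lambda L:[(x/6+220,y/6+140) for x,y in L]; sc=lambda L:[(x/3+200,y/3+140) for x,y in L]
np.set_printoptions(precision=4,suppress=True)
print("stub top rim",onz("top",ts([(374,148)]),.1),"side",onz("side",sc([(430,366)]),.1))
print("greens",onz("top",ts([(116,128),(261,406)]),.1),"side",onz("side",sc([(418,475),(564,411)]),.1))
print("tin",onz("top",ts([(648,398)]),.036))
r=onz("top",tb([(82,422),(268,443),(257,528),(75,505)]),.036);print("ridge",r,r.mean(0))
b=onz("top",tb([(69,411),(285,438),(273,547),(54,519)]),.012);print("bolts",b,b.mean(0))
b2=onz("side",sb([(577,320),(710,333),(668,521),(526,506)]),.012);print("bolts side",b2,b2.mean(0))
for q in (b,b2):
    pass
print("bin top rim T",onz("top",tb([(268,66),(503,87)]),.068),"S",onz("side",sb([(203,77),(462,95),(133,245),(410,268)]),.068))
print("floor T",onz("top",tb([(280,103),(475,122)]),.027),"S",onz("side",sb([(215,145),(420,157)]),.027))
print("tray rim T", onz("top",[(128,94),(503,94)],.05))
E
```

```text
stub top rim [[0.4412 0.2394 0.1   ]] side [[0.4402 0.2453 0.1   ]]
greens [[0.4492 0.3423 0.1   ]
 [0.3404 0.2804 0.1   ]] side [[0.4482 0.3471 0.1   ]
 [0.3398 0.2864 0.1   ]]
tin [[0.3468 0.1374 0.036 ]]
ridge [[ 0.5289  0.0266  0.036 ]
 [ 0.5163 -0.0825  0.036 ]
 [ 0.4659 -0.0754  0.036 ]
 [ 0.4796  0.0305  0.036 ]] [ 0.4977 -0.0252  0.036 ]
bolts [[ 0.5406  0.0348  0.012 ]
 [ 0.524  -0.0945  0.012 ]
 [ 0.4581 -0.0864  0.012 ]
 [ 0.4751  0.0435  0.012 ]] [ 0.4994 -0.0257  0.012 ]
bolts side [[ 0.5216 -0.0906  0.012 ]
 [ 0.4556 -0.0824  0.012 ]
 [ 0.4731  0.047   0.012 ]
 [ 0.5389  0.0389  0.012 ]] [ 0.4973 -0.0218  0.012 ]
bin top rim T [[ 0.7372 -0.0835  0.068 ]
 [ 0.725  -0.2229  0.068 ]] S [[ 0.7194 -0.212   0.068 ]
 [ 0.5843 -0.1992  0.068 ]
 [ 0.7336 -0.0776  0.068 ]
 [ 0.5985 -0.0634  0.068 ]]
floor T [[ 0.7296 -0.0937  0.027 ]
 [ 0.7181 -0.2131  0.027 ]] S [[ 0.7171 -0.2076  0.027 ]
 [ 0.6084 -0.1995  0.027 ]]
tray rim T [[ 0.8135  0.5801  0.05  ]
 [ 0.815  -0.5863  0.05  ]]
```

```bash
cat >> h.py <<'E'
from scipy.spatial.transform import Rotation as Ro
np.set_printoptions(precision=4,suppress=True)
def RT(phi,tau):
    p,t=np.radians([phi,tau]); r=np.array([np.cos(p),np.sin(p),0]); tt=np.array([-np.sin(p),np.cos(p),0]); z=np.array([0,0,1.])
    return np.c_[np.cos(t)*tt+np.sin(t)*z, r, -np.cos(t)*z+np.sin(t)*tt]
def cur():
    s=ctrl.get_state(); R=Ro.from_rotvec(s["tool_rot"]).as_matrix()
    zt=R[:,2]; G=s["position"]-.019*zt
    phi=np.degrees(np.arctan2(R[1,1],R[0,1])); tt=np.array([-np.sin(np.radians(phi)),np.cos(np.radians(phi)),0])
    tau=np.degrees(np.arctan2(zt@tt,-zt[2]))
    return s,R,G,phi,tau
def show():
    s,R,G,phi,tau=cur()
    print("t%.2f G"%s["time"],G,"phi %.1f tau %.1f"%(phi,tau),"jawz %.3f"%R[2,1],"F",s["ft_force"],"w %.1fmm"%(87*s["grip_width"]),"q",s["joint_positions"].round(2))
def plan(segs,grip):
    """segs: list of (n,G,phi,tau); prints rows"""
    s,R,G,phi,tau=cur(); p0=s["position"]; a=(np.array(G),phi,tau)
    for n,G1,ph1,ta1 in segs:
        for i in range(1,n+1):
            f=i/n; g=a[0]+f*(np.array(G1)-a[0]); ph=a[1]+f*(ph1-a[1]); ta=a[2]+f*(ta1-a[2])
            Rn=RT(ph,ta); p=g+.019*Rn[:,2]
            rv=Ro.from_matrix(R.T@Rn).as_rotvec(degrees=True); d=R.T@(p-p0)*1000
            print([float(v) for v in (*rv.round(1),*d.round(0))]+[grip])
        a=(np.array(G1),ph1,ta1)
E
python3 - <<'E'
from h import *
show(); plan([(8,(.48,-.2,.31),-25,0)],87)
E
```

```text
t0.15 G [ 0.2256 -0.6092  0.2407] phi -69.7 tau -0.0 jawz -0.001 F [ 0.5384  1.9962 -0.6429] w 87.0mm q [ 1.23  0.32 -0.07  1.45  0.02  1.37 -0.06]
[-0.1, -0.0, -5.6, 48.0, -37.0, -9.0, 87]
[-0.1, -0.0, -11.2, 95.0, -74.0, -17.0, 87]
[-0.1, -0.0, -16.8, 143.0, -111.0, -26.0, 87]
[-0.1, -0.0, -22.3, 190.0, -148.0, -34.0, 87]
[-0.1, -0.0, -27.9, 238.0, -185.0, -43.0, 87]
[-0.1, -0.0, -33.5, 286.0, -222.0, -52.0, 87]
[-0.1, -0.0, -39.1, 333.0, -258.0, -60.0, 87]
[-0.1, -0.0, -44.7, 381.0, -295.0, -69.0, 87]
```

Emit:
step_arm(
  deltas=[
    [0, 0, -5.6, 48, -37, -9, 87],
    [0, 0, -11.2, 95, -74, -17, 87],
    [0, 0, -16.8, 143, -111, -26, 87],
    [0, 0, -22.3, 190, -148, -34, 87],
    [0, 0, -28, 238, -185, -43, 87],
    [0, 0, -33.5, 286, -222, -52, 87],
    [0, 0, -39, 333, -258, -60, 87],
    [0, 0, -44.7, 381, -295, -69, 87],
  ],
  newtons=35,
)

```text
time: 1.15
position: [0.4811, -0.1989, 0.2917]
tool_rot: [2.646, 1.692, -0.001]
ft_force: [0.9, -0.0, -1.0]
grip_width: 1.0
```

```bash
python3 - <<'E'
from h import *
show(); plan([(8,(.48,.17,.27),19,15)],87)
E
```

```text
t1.15 G [ 0.4811 -0.1989  0.3107] phi -24.8 tau -0.0 jawz 0.000 F [ 0.8687 -0.0183 -0.997 ] w 87.0mm q [ 0.81  0.04 -0.48  1.65  0.02  1.46 -0.11]
[0.1, 1.9, -5.5, 42.0, -20.0, 5.0, 87]
[0.4, 3.7, -10.9, 85.0, -39.0, 10.0, 87]
[0.8, 5.6, -16.4, 127.0, -59.0, 15.0, 87]
[1.4, 7.4, -21.9, 170.0, -79.0, 20.0, 87]
[2.2, 9.2, -27.3, 212.0, -99.0, 25.0, 87]
[3.2, 11.0, -32.8, 254.0, -119.0, 30.0, 87]
[4.4, 12.7, -38.2, 296.0, -139.0, 35.0, 87]
[5.7, 14.3, -43.6, 338.0, -159.0, 40.0, 87]
```

Emit:
step_arm(
  deltas=[
    [0.1, 1.9, -5.5, 42, -20, 5, 87],
    [0.4, 3.7, -11, 85, -39, 10, 87],
    [0.8, 5.6, -16.4, 127, -59, 15, 87],
    [1.4, 7.4, -22, 170, -79, 20, 87],
    [2.2, 9.2, -27.3, 212, -99, 25, 87],
    [3.2, 11, -32.8, 254, -119, 30, 87],
    [4.4, 12.7, -38.2, 296, -139, 35, 87],
    [5.7, 14.3, -43.6, 338, -159, 40, 87],
  ],
)

```text
time: 2.15
position: [0.4788, 0.1755, 0.2513]
tool_rot: [-1.691, -2.379, -0.226]
ft_force: [0.1, -0.6, -0.1]
grip_width: 1.003
```

```bash
python3 - <<'E'
from h import *
show()
c=optics.get_calibration("wrist"); im=optics.get_image("wrist")
np.savez("w1.npz",im=im,**c)
cv2.imwrite("pics/w1.png",im[:,:,::-1])
print(proj("wrist",[(.4407,.2423,.1),(.4407,.2423,0)],c))
E
```

```text
t2.15 G [0.4804 0.1708 0.2696] phi 19.2 tau 15.1 jawz 0.001 F [ 0.0929 -0.5928 -0.0776] w 87.3mm q [ 0.52  0.07 -0.77  1.73 -0.22  1.39  0.13]
[[306.5    151.456 ]
 [309.5704 161.5862]]
```

View pics/w1.png

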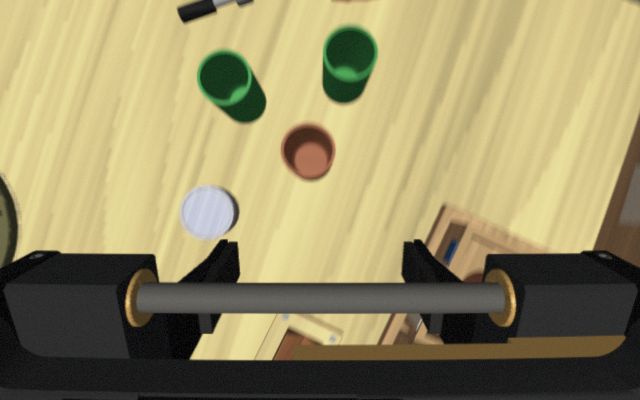

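```bash
python3 - <<'E'
from h import *
d=np.load("w1.npz"); c={k:d[k] for k in("K","k1","R","t")}; c["k1"]=float(c["k1"])
print(onz("wrist",[(308,152)],.1,c))
S=np.array([.441,.2415,.05]); z=RT(28.8,45)[:,2]
plan([(6,S-.11*z,28.8,45),(2,S-.11*z,28.8,45)],87)
E
```

```text
[[0.4423 0.2423 0.1   ]]
[0.6, 4.9, -1.4, -5.0, -1.0, 23.0, 87]
[1.2, 9.8, -2.8, -11.0, -1.0, 45.0, 87]
[1.9, 14.8, -4.1, -16.0, -2.0, 67.0, 87]
[2.7, 19.7, -5.4, -21.0, -3.0, 89.0, 87]
[3.6, 24.6, -6.7, -27.0, -3.0, 111.0, 87]
[4.7, 29.5, -7.9, -32.0, -4.0, 133.0, 87]
[4.7, 29.5, -7.9, -32.0, -4.0, 133.0, 87]
[4.7, 29.5, -7.9, -32.0, -4.0, 133.0, 87]
```

Emit:
step_arm(
  deltas=[
    [0.6, 4.9, -1.4, -5, -1, 23, 87],
    [1.2, 9.8, -2.8, -11, -1, 45, 87],
    [1.9, 14.8, -4.1, -16, -2, 67, 87],
    [2.7, 19.7, -5.4, -21, -3, 89, 87],
    [3.6, 24.6, -6.7, -27, -3, 111, 87],
    [4.7, 29.5, -7.9, -32, -4, 133, 87],
    [4.7, 29.5, -7.9, -32, -4, 133, 87],
    [4.7, 29.5, -7.9, -32, -4, 133, 87],
  ],
)

```text
time: 3.2
position: [0.4745, 0.1763, 0.1159]
tool_rot: [-1.249, -2.08, -0.511]
ft_force: [0.2, 0.2, 0.3]
grip_width: 0.996
```

```bash
python3 - <<'E'
from h import *
show()
c=optics.get_calibration("wrist"); im=optics.get_image("wrist")
cv2.imwrite("pics/w2.png",im[:,:,::-1])
print(proj("wrist",[(.441,.242,.1),(.441,.242,0)],c))
S=np.array([.4415,.242,.05]); 
plan([(4,S,28.8,45),(4,S,28.8,45)],87)
E
```

```text
t3.20 G [0.4808 0.1646 0.1295] phi 28.0 tau 44.6 jawz -0.000 F [0.1531 0.2398 0.2701] w 86.6mm q [ 0.62  0.51 -0.71  1.78 -0.39  1.33  0.57]
[[323.5229 160.9486]
 [322.5955 222.7108]]
[0.2, 0.1, -0.1, 2.0, 0.0, 29.0, 87]
[0.3, 0.3, -0.2, 3.0, 1.0, 59.0, 87]
[0.4, 0.4, -0.4, 5.0, 1.0, 88.0, 87]
[0.5, 0.5, -0.5, 6.0, 1.0, 118.0, 87]
[0.5, 0.5, -0.5, 6.0, 1.0, 118.0, 87]
[0.5, 0.5, -0.5, 6.0, 1.0, 118.0, 87]
[0.5, 0.5, -0.5, 6.0, 1.0, 118.0, 87]
[0.5, 0.5, -0.5, 6.0, 1.0, 118.0, 87]
```

View pics/w2.png

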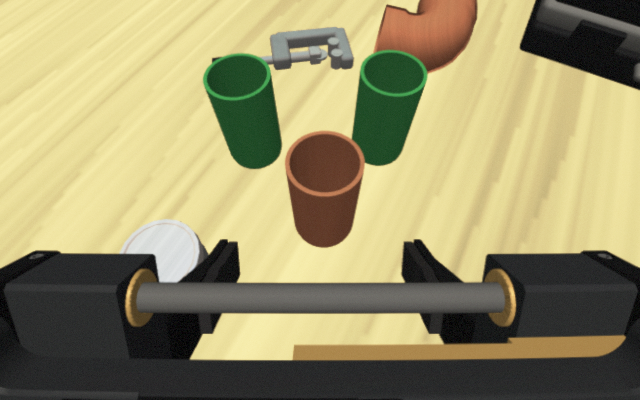

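The stub rim shows at (325,162), against a predicted (323.5,161), so the position is good. I'll grasp 13 mm above mid-length so the rim stays clear of the gripper body.

```bash
python3 - <<'E'
from h import *
S=np.array([.4415,.242,.063]); 
plan([(4,S,28.8,45),(1,S,28.8,45)],87)
c=optics.get_calibration("wrist"); s,R,G,_,_=cur(); print("cam in tool", R.T@(-c["R"].T@c["t"]-G))
E
```

```text
[0.2, 0.1, -0.1, 4.0, 0.0, 27.0, 87]
[0.3, 0.3, -0.2, 8.0, 1.0, 54.0, 87]
[0.4, 0.4, -0.4, 11.0, 1.0, 81.0, 87]
[0.5, 0.5, -0.5, 15.0, 1.0, 109.0, 87]
[0.5, 0.5, -0.5, 15.0, 1.0, 109.0, 87]
cam in tool [ 0.0786 -0.0011 -0.1434]
```

Emit:
step_arm(
  deltas=[
    [0.2, 0.1, -0.1, 6, 0, 27, 87],
    [0.3, 0.3, -0.2, 10, 1, 54, 87],
    [0.4, 0.4, -0.4, 13, 1, 81, 87],
    [0.5, 0.5, -0.5, 15, 1, 105, 87],
    [0.5, 0.5, -0.5, 15, 1, 109, 87],
    [0.5, 0.5, -0.5, 15, 1, 109, 87],
    [0.5, 0.5, -0.5, 15, 1, 109, 50],
    [0.5, 0.5, -0.5, 15, 1, 109, 45],
  ],
  newtons=35,
)

```text
time: 4.25
position: [0.4351, 0.2519, 0.0481]
tool_rot: [-1.234, -2.078, -0.51]
ft_force: [0.6, -0.2, -0.1]
grip_width: 0.854
```

```bash
python3 - <<'E'
from h import *
show()
cv2.imwrite("pics/w3.png",optics.get_image("wrist")[:,:,::-1])
cv2.imwrite("pics/s3.png",cv2.resize(optics.get_image("side")[200:360,250:450],None,fx=4,fy=3.7)[:,:,::-1])
E
```

```text
t4.25 G [0.4416 0.2401 0.0615] phi 28.6 tau 45.0 jawz -0.001 F [ 0.6477 -0.1617 -0.0865] w 74.3mm q [ 0.53  0.57 -0.74  1.9  -0.41  1.12  0.56]
```

View pics/w3.png

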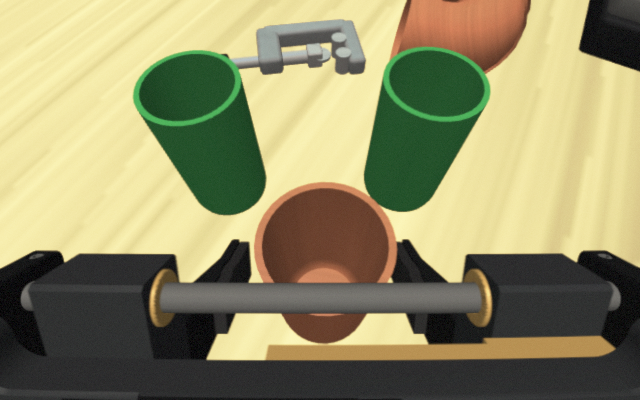

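View pics/s3.png

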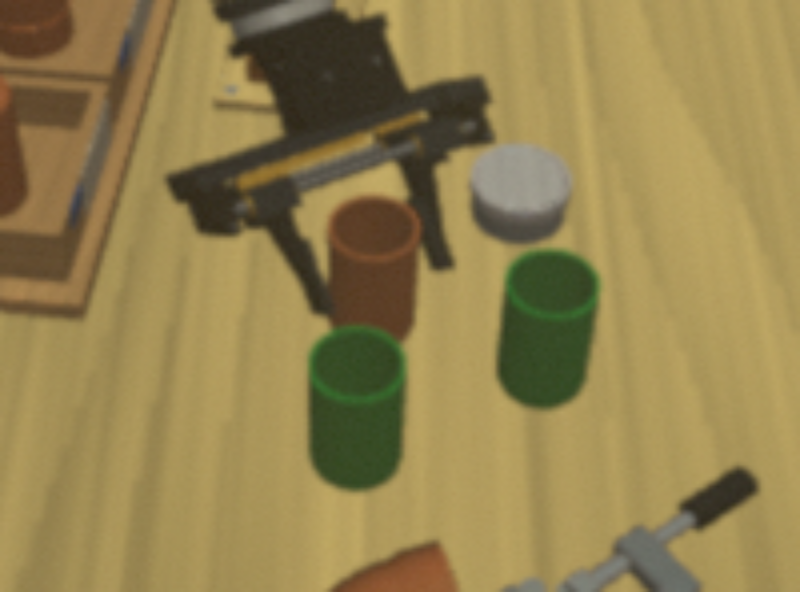

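Emit:
step_arm(
  deltas=[
    [0, 0, 0, 0, 0, 0, 45],
    [0, 0, 0, 0, 0, 0, 45],
    [0, 0, 0, 0, 0, 0, 45],
    [0, 0, 0, 0, 0, 0, 45],
    [0, 0, 0, 0, 0, 0, 45],
    [0, 0, 0, 4, 0, -4, 45],
    [0, 0, 0, 12, 0, -12, 45],
    [0, 0, 0, 21, 0, -21, 45],
  ],
  newtons=35,
)

```text
time: 5.35
position: [0.4332, 0.2521, 0.0775]
tool_rot: [-1.232, -2.077, -0.507]
ft_force: [0.3, -0.2, -3.6]
grip_width: 0.616
```

```bash
python3 - <<'E'
from h import *
show()
cv2.imwrite("pics/w4.png",optics.get_image("wrist")[:,:,::-1])
cv2.imwrite("pics/s4.png",cv2.resize(optics.get_image("side")[200:360,250:450],None,fx=4,fy=3.7)[:,:,::-1])
E
```

```text
t5.35 G [0.4397 0.2403 0.0909] phi 28.7 tau 45.1 jawz -0.004 F [ 0.3284 -0.239  -3.5623] w 53.6mm q [ 0.55  0.52 -0.76  1.89 -0.43  1.17  0.54]
```

View pics/w4.png

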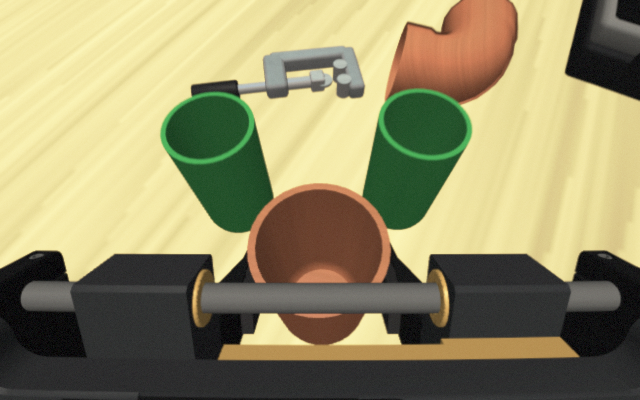

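View pics/s4.png

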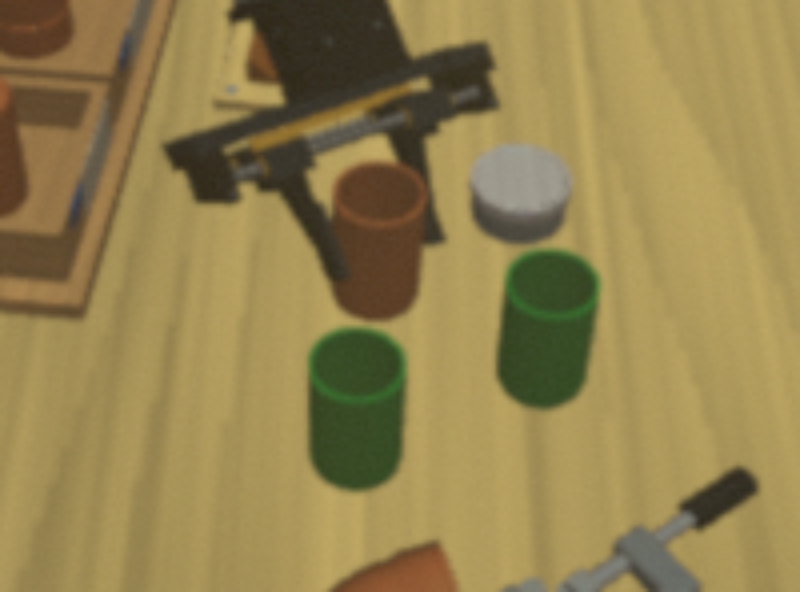

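```bash
python3 - <<'E'
from h import *
plan([(3,(.445,.235,.2),28.7,45),(5,(.49,.1,.23),10,5)],45)
E
```

```text
[-0.0, -0.0, -0.0, 24.0, 0.0, -27.0, 45]
[-0.0, -0.0, -0.0, 48.0, 0.0, -54.0, 45]
[-0.0, -0.0, -0.0, 71.0, 1.0, -81.0, 45]
[-2.5, -8.0, 2.8, 53.0, -4.0, -105.0, 45]
[-4.5, -16.0, 6.0, 35.0, -8.0, -130.0, 45]
[-6.2, -23.9, 9.5, 17.0, -13.0, -155.0, 45]
[-7.4, -31.8, 13.2, -1.0, -19.0, -180.0, 45]
[-8.1, -39.6, 17.3, -19.0, -24.0, -206.0, 45]
```

Emit:
step_arm(
  deltas=[
    [0, 0, 0, 24, 0, -27, 45],
    [0, 0, 0, 48, 0, -54, 45],
    [0, 0, 0, 71, 1, -81, 45],
    [-2.5, -8, 2.8, 53, -4, -105, 45],
    [-4.5, -16, 6, 35, -8, -130, 45],
    [-6.2, -23.9, 9.5, 17, -13, -155, 45],
    [-7.4, -31.8, 13.2, -1, -19, -180, 45],
    [-8.1, -39.6, 17.3, -19, -24, -206, 45],
  ],
)

```text
time: 6.45
position: [0.4888, 0.1006, 0.2097]
tool_rot: [-1.98, -2.352, -0.08]
ft_force: [-0.9, -0.3, -4.6]
grip_width: 0.614
```

```bash
python3 - <<'E'
from h import *
show()
plan([(7,(.4996,-.0116,.15),-7.5,-45),(1,(.4996,-.0116,.15),-7.5,-45)],45)
E
```

```text
t6.45 G [0.4891 0.099  0.2286] phi 9.8 tau 4.8 jawz -0.003 F [-0.883  -0.3328 -4.6093] w 53.4mm q [ 0.55  0.05 -0.76  1.81 -0.05  1.3  -0.02]
[-0.2, -7.1, 2.5, -19.0, -1.0, 10.0, 45]
[0.0, -14.2, 5.0, -38.0, -3.0, 19.0, 45]
[0.6, -21.3, 7.4, -57.0, -4.0, 28.0, 45]
[1.5, -28.4, 9.9, -76.0, -6.0, 37.0, 45]
[2.7, -35.4, 12.3, -94.0, -8.0, 46.0, 45]
[4.2, -42.4, 14.6, -113.0, -10.0, 54.0, 45]
[6.0, -49.4, 16.8, -131.0, -12.0, 62.0, 45]
[6.0, -49.4, 16.8, -131.0, -12.0, 62.0, 45]
```

Emit:
step_arm(
  deltas=[
    [-0.2, -7.1, 2.5, -19, -1, 10, 45],
    [0, -14.2, 5, -38, -3, 19, 45],
    [0.6, -21.3, 7.4, -57, -4, 28, 45],
    [1.5, -28.4, 9.9, -76, -6, 37, 45],
    [2.7, -35.4, 12.3, -94, -8, 46, 45],
    [4.2, -42.4, 14.6, -113, -10, 54, 45],
    [6, -49.4, 16.8, -131, -12, 62, 45],
    [6, -49.4, 16.8, -131, -12, 62, 45],
  ],
)

```text
time: 7.45
position: [0.4977, -0.0226, 0.1324]
tool_rot: [1.89, 1.67, -0.784]
ft_force: [-0.2, 0.7, -4.4]
grip_width: 0.616
```

```bash
python3 - <<'E'
from h import *
show()
for n in ("wrist","top","side"):
    im=optics.get_image(n); cv2.imwrite(f"pics/{n}5.png",im[:,:,::-1])
t=cv2.imread("pics/top5.png"); cv2.imwrite("pics/t5.png",cv2.resize(t[90:270,230:430],None,fx=4,fy=3.3))
t=cv2.imread("pics/side5.png"); cv2.imwrite("pics/s5.png",cv2.resize(t[100:300,230:430],None,fx=3.5,fy=3))
E
```

```text
t7.45 G [ 0.4995 -0.0094  0.1459] phi -7.3 tau -44.6 jawz -0.009 F [-0.2064  0.7464 -4.4382] w 53.6mm q [ 0.13  0.45 -0.71  1.81  0.82  1.64 -0.96]
```

View pics/wrist5.png

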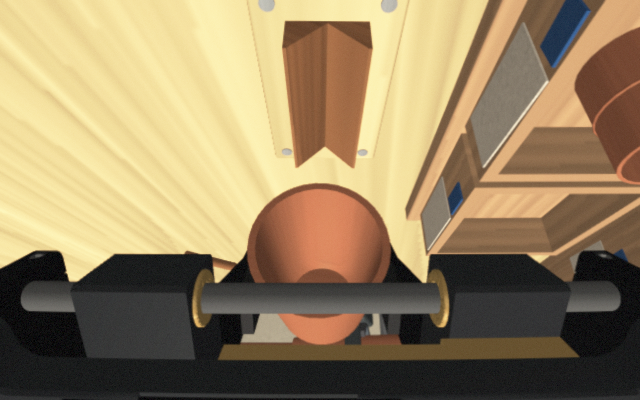

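View pics/t5.png

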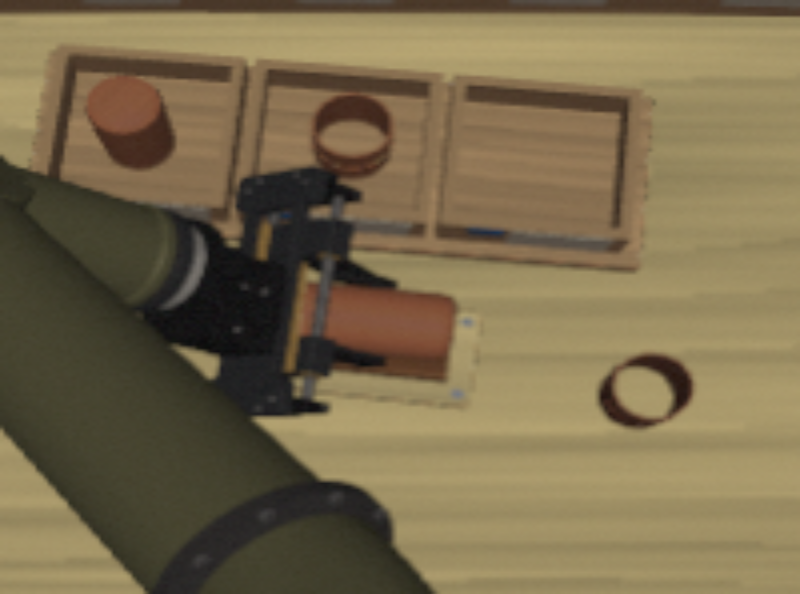

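View pics/s5.png

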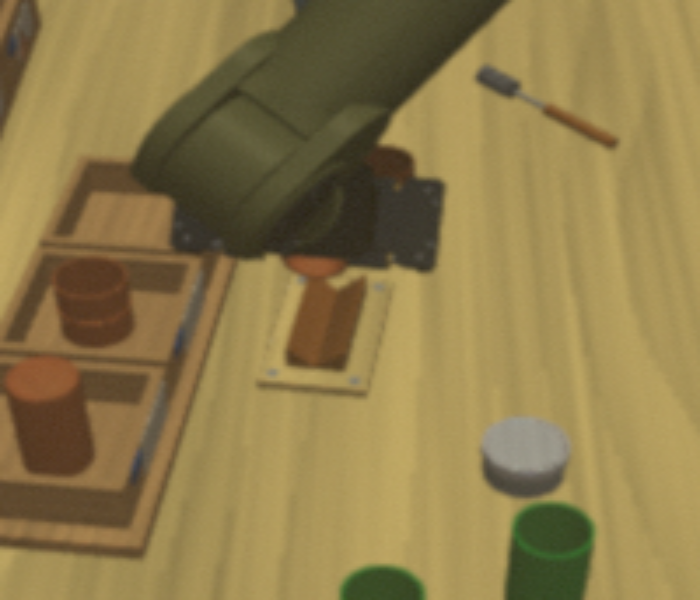

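```bash
python3 - <<'E'
from h import *
c=optics.get_calibration("wrist")
V=np.array([.498,-.0235,0]); g=np.array([.13,.991,0]); n=np.array([.991,-.13,0])
for z,s in((.012,.044),(.036,.024)):
    pass
P=[V+a*g+b*n+[0,0,.036] for a in(.055,-.055) for b in(-.024,.024)]+[V+a*g+[0,0,.0138] for a in(.055,-.055)]
print(proj("wrist",P,c))
# visible: near-end(?) ridge tips, measured
px=[(297,166),(357,167),(284,21),(372,21)]
print(onz("wrist",px,.036,c))
b=onz("wrist",[(287,152),(363,152),(266,4),(390,4)],.012,c);print(b,b.mean(0))
E
```

```text
[[274.2018  43.4727]
 [363.6514  43.6693]
 [289.7575 163.5763]
 [348.257  163.6589]
 [319.0063  18.8046]
 [319.0532 142.3202]]
[[ 0.4723 -0.079   0.036 ]
 [ 0.5216 -0.0868  0.036 ]
 [ 0.4894  0.0459  0.036 ]
 [ 0.5333  0.0403  0.036 ]]
[[ 0.4603 -0.0899  0.012 ]
 [ 0.5279 -0.0986  0.012 ]
 [ 0.477   0.0423  0.012 ]
 [ 0.5451  0.0336  0.012 ]] [ 0.5026 -0.0282  0.012 ]
```

The wrist view puts the V-block about 4 mm further in x than the fixed cameras do. The stub centred itself in the grip by a matching 3 mm, so I'll trust the wrist view. I'll descend partway and recheck.

```bash
python3 - <<'E'
from h import *
plan([(4,(.5034,-.0150,.085),-7.5,-45),(4,(.5034,-.0150,.085),-7.5,-45)],45)
E
```

```text
[0.0, -0.1, 0.0, 11.0, 1.0, 12.0, 45]
[0.1, -0.2, 0.1, 21.0, 1.0, 25.0, 45]
[0.1, -0.3, 0.1, 32.0, 2.0, 37.0, 45]
[0.1, -0.5, 0.2, 42.0, 3.0, 50.0, 45]
[0.1, -0.5, 0.2, 42.0, 3.0, 50.0, 45]
[0.1, -0.5, 0.2, 42.0, 3.0, 50.0, 45]
[0.1, -0.5, 0.2, 42.0, 3.0, 50.0, 45]
[0.1, -0.5, 0.2, 42.0, 3.0, 50.0, 45]
```

Emit:
step_arm(
  deltas=[
    [0, 0, 0, 11, 1, 12, 45],
    [0, -0.2, 0.1, 21, 1, 25, 45],
    [0, -0.3, 0.1, 32, 2, 37, 45],
    [0.1, -0.5, 0.2, 42, 3, 50, 45],
    [0.1, -0.5, 0.2, 42, 3, 50, 45],
    [0.1, -0.5, 0.2, 42, 3, 50, 45],
    [0.1, -0.5, 0.2, 42, 3, 50, 45],
    [0.1, -0.5, 0.2, 42, 3, 50, 45],
  ],
)

```text
time: 8.6
position: [0.5021, -0.0294, 0.0715]
tool_rot: [1.887, 1.653, -0.784]
ft_force: [-0.5, -0.5, -4.2]
grip_width: 0.615
```

```bash
python3 - <<'E'
from h import *
show()
c=optics.get_calibration("wrist"); im=optics.get_image("wrist"); cv2.imwrite("pics/w6.png",im[:,:,::-1])
im=optics.get_image("top")[120:240,260:400]; cv2.imwrite("pics/t6.png",cv2.resize(im,None,fx=5,fy=5,interpolation=2)[:,:,::-1])
V=np.array([.502,-.027,0]); g=np.array([.13,.991,0]); n=np.array([.991,-.13,0])
P=[V+a*g+b*n+[0,0,.036] for a in(.055,-.055) for b in(-.024,.024)]+[V+a*g+[0,0,.0138] for a in(.055,-.055)]
print(proj("wrist",P,c))
E
```

```text
t8.60 G [ 0.5038 -0.016   0.0848] phi -7.5 tau -45.2 jawz 0.001 F [-0.5392 -0.5093 -4.2284] w 53.5mm q [ 0.11  0.54 -0.68  1.84  0.88  1.57 -1.06]
[[264.7706 134.3846]
 [376.549  134.1315]
 [287.2682 234.5449]
 [354.0883 234.3964]
 [320.539   96.6026]
 [320.6038 207.0674]]
```

View pics/w6.png

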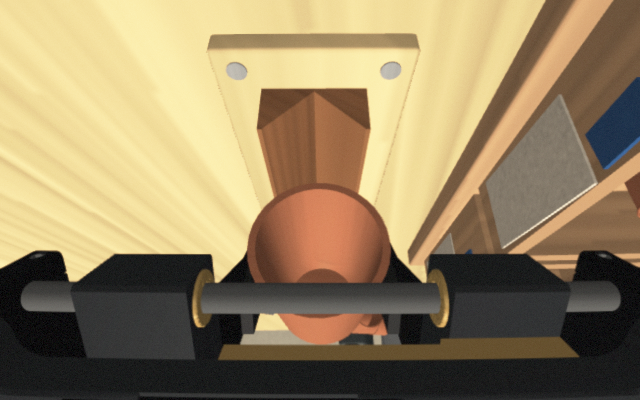

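View pics/t6.png

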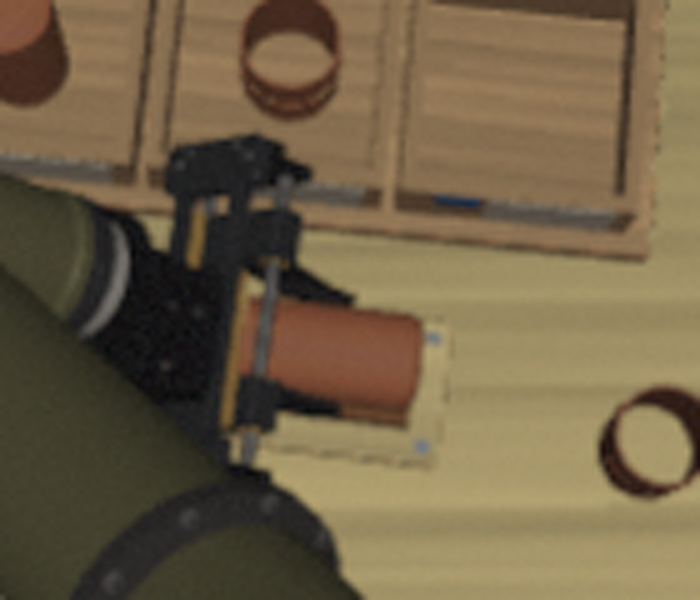

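```bash
python3 - <<'E'
from h import *
plan([(5,(.5025,-.0148,.0545),-7.5,-45),(3,(.5025,-.0148,.0535),-7.5,-45)],45)
E
```

```text
[0.0, 0.0, -0.0, 4.0, -0.0, 4.0, 45]
[0.0, 0.1, -0.1, 9.0, -1.0, 8.0, 45]
[0.0, 0.1, -0.1, 13.0, -1.0, 12.0, 45]
[0.0, 0.2, -0.1, 18.0, -1.0, 16.0, 45]
[0.0, 0.2, -0.1, 22.0, -1.0, 20.0, 45]
[0.0, 0.2, -0.1, 23.0, -1.0, 21.0, 45]
[0.0, 0.2, -0.1, 23.0, -1.0, 21.0, 45]
[0.0, 0.2, -0.1, 23.0, -1.0, 21.0, 45]
```

Emit:
step_arm(
  deltas=[
    [0, 0, 0, 4, 0, 4, 45],
    [0, 0, 0, 9, -1, 8, 45],
    [0, 0.2, 0, 13, -1, 12, 45],
    [0, 0.2, -0.1, 18, -1.3, 16, 45],
    [0, 0.2, -0.1, 21, -1.3, 19, 45],
    [0, 0.2, -0.1, 22, -1.3, 20, 45],
    [0, 0.2, -0.1, 23, -1.3, 21, 45],
    [0, 0.2, -0.1, 23, -1.3, 21, 45],
  ],
)

```text
time: 9.7
position: [0.5003, -0.0281, 0.041]
tool_rot: [1.888, 1.656, -0.785]
ft_force: [-4.1, 3.1, 6.0]
grip_width: 0.617
```

```bash
python3 - <<'E'
from h import *
show()
c=optics.get_calibration("wrist"); im=optics.get_image("wrist"); cv2.imwrite("pics/w7.png",im[:,:,::-1])
E
```

```text
t9.70 G [ 0.5021 -0.0147  0.0544] phi -7.5 tau -45.1 jawz -0.001 F [-4.104   3.1442  5.9799] w 53.7mm q [ 0.09  0.59 -0.66  1.85  0.9   1.54 -1.1 ]
```

View pics/w7.png

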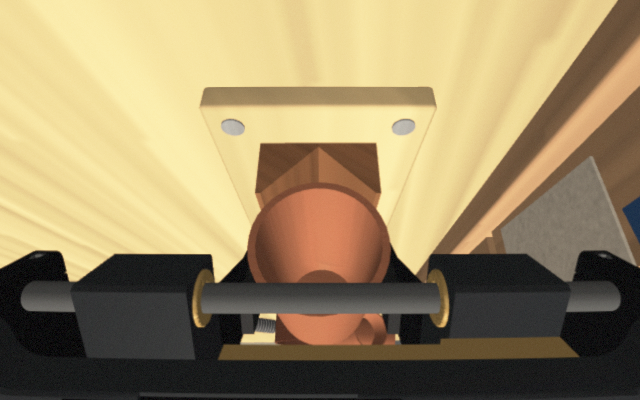

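Emit:
step_arm(
  deltas=[
    [0, 0, 0, 0.3, -0.8, 0.3, 45],
    [0, 0, 0, 0.7, -0.8, 0.7, 45],
    [0, 0, 0, 0.7, -0.8, 0.7, 45],
    [0, 0, 0, 0.7, -0.8, 0.7, 60],
    [0, 0, 0, 0.7, -0.8, 0.7, 78],
    [0, 0, 0, 0.7, -0.8, 0.7, 78],
    [0, 0, 0, 0.7, -0.8, 0.7, 78],
    [0, 0, 0, 0.7, -0.8, 0.7, 78],
  ],
)

```text
time: 10.75
position: [0.4999, -0.0281, 0.0387]
tool_rot: [1.888, 1.657, -0.783]
ft_force: [0.2, 0.6, -1.0]
grip_width: 0.89
```

```bash
python3 - <<'E'
from h import *
show()
c=optics.get_calibration("wrist"); im=optics.get_image("wrist"); cv2.imwrite("pics/w8.png",im[:,:,::-1])
im=optics.get_image("top")[120:240,260:400]; cv2.imwrite("pics/t8.png",cv2.resize(im,None,fx=5,fy=5,interpolation=2)[:,:,::-1])
E
```

```text
t10.75 G [ 0.5016 -0.0147  0.0522] phi -7.5 tau -45.0 jawz -0.001 F [ 0.2038  0.5898 -1.049 ] w 77.4mm q [ 0.09  0.59 -0.66  1.85  0.91  1.54 -1.1 ]
```

View pics/w8.png

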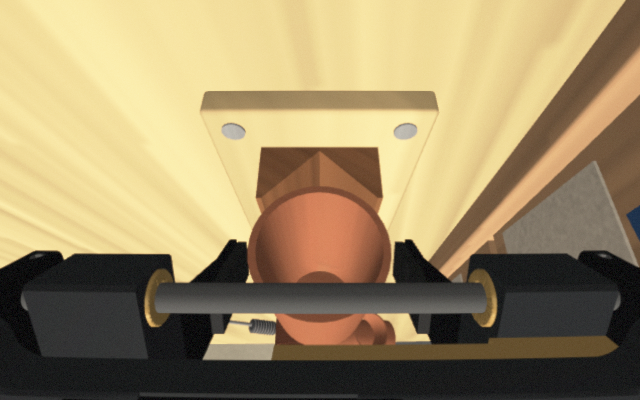

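View pics/t8.png

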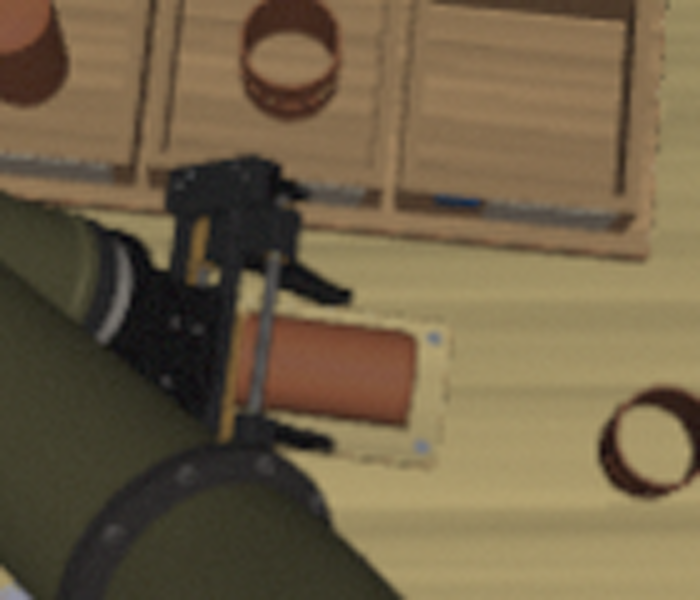

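```bash
python3 - <<'E'
from h import *
s,R,G,_,_=cur()
plan([(3,G-.12*R[:,2],-7.5,-45),(5,(.495,-.02,.24),-7.5,-5)],85)
E
```

```text
[-0.0, 0.0, 0.0, 0.0, 0.0, -40.0, 85]
[-0.0, 0.0, 0.1, 0.0, 0.0, -80.0, 85]
[-0.0, 0.0, 0.1, 0.0, 0.0, -120.0, 85]
[-0.0, 8.0, 0.1, -25.0, -1.0, -122.0, 85]
[-0.0, 16.0, 0.1, -50.0, -2.0, -124.0, 85]
[-0.0, 24.0, 0.1, -75.0, -4.0, -127.0, 85]
[-0.0, 32.0, 0.1, -100.0, -5.0, -130.0, 85]
[-0.0, 40.0, 0.0, -125.0, -6.0, -133.0, 85]
```

Emit:
step_arm(
  deltas=[
    [0, 0, 0, 0, 0, -20, 80],
    [0, 0, 0, 0, 0, -70, 85],
    [0, 0, 0, 0, 0, -120, 85],
    [0, 8, 0, -25, -1, -122, 85],
    [0, 16, 0, -50, -2, -124, 85],
    [0, 24, 0, -75, -4, -127, 85],
    [0, 32, 0, -100, -5, -130, 85],
    [0, 40, 0, -125, -6, -133, 85],
  ],
)

```text
time: 11.85
position: [0.4951, -0.0205, 0.2238]
tool_rot: [2.314, 2.036, -0.095]
ft_force: [0.2, -0.4, -0.3]
grip_width: 0.974
```

```bash
python3 - <<'E'
from h import *
show()
S=np.array([.4984,-.039,.052]); z=RT(-7.5,50)[:,2]
plan([(7,S-.11*z,-7.5,50),(1,S-.11*z,-7.5,50)],85)
E
```

```text
t11.85 G [ 0.4953 -0.0189  0.2427] phi -7.3 tau -4.8 jawz 0.002 F [ 0.2201 -0.3889 -0.3368] w 84.8mm q [ 0.69  0.03 -0.77  1.8   0.11  1.34 -0.23]
[0.1, 7.8, 0.0, -11.0, 1.0, 18.0, 85]
[0.1, 15.7, 0.1, -22.0, 1.0, 36.0, 85]
[0.1, 23.5, 0.1, -32.0, 2.0, 53.0, 85]
[0.1, 31.3, 0.1, -43.0, 3.0, 71.0, 85]
[0.1, 39.2, 0.2, -55.0, 4.0, 87.0, 85]
[0.1, 47.0, 0.2, -66.0, 4.0, 104.0, 85]
[0.1, 54.8, 0.2, -78.0, 5.0, 120.0, 85]
[0.1, 54.8, 0.2, -78.0, 5.0, 120.0, 85]
```

Emit:
step_arm(
  deltas=[
    [0, 7.8, 0, -11, 1, 18, 85],
    [0, 15.7, 0, -22, 1, 36, 85],
    [0, 23.5, 0, -32, 2, 53, 85],
    [0, 31.3, 0, -43, 3, 71, 85],
    [0, 39.2, 0.2, -55, 4, 87, 85],
    [0, 47, 0.2, -66, 4, 104, 85],
    [0, 54.8, 0.2, -78, 5, 120, 85],
    [0, 54.8, 0.2, -78, 5, 120, 85],
  ],
)

```text
time: 12.85
position: [0.4869, -0.1118, 0.1054]
tool_rot: [-1.835, -1.592, -0.849]
ft_force: [0.4, 0.5, -0.8]
grip_width: 0.976
```

```bash
python3 - <<'E'
from h import *
show()
c=optics.get_calibration("wrist"); im=optics.get_image("wrist"); cv2.imwrite("pics/w9.png",im[:,:,::-1])
im=optics.get_image("top")[120:240,260:400]; cv2.imwrite("pics/t9.png",cv2.resize(im,None,fx=5,fy=5,interpolation=2)[:,:,::-1])
m=np.array([.5001,-.026,.052]); g=np.array([.13,.991,0])
print(proj("wrist",[m+.05*g,m-.05*g,m],c),proj("top",[m+.05*g,m-.05*g])); 
S=np.array([.4984,-.039,.052]);plan([(4,S,-7.5,50)],85)
E
```

```text
t12.85 G [ 0.485  -0.1262  0.1176] phi -7.9 tau 50.1 jawz -0.008 F [ 0.3968  0.5227 -0.7966] w 84.9mm q [ 1.1   0.51 -0.53  1.8  -0.53  1.36  0.68]
[[322.3858 140.4499]
 [323.9048 240.8963]
 [323.0699 185.534 ]] [[307.3246 190.8603]
 [341.7207 195.2585]]
[-0.0, 0.0, -0.1, 0.0, 0.0, 27.0, 85]
[-0.0, 0.1, -0.1, 1.0, 0.0, 55.0, 85]
[-0.0, 0.1, -0.1, 1.0, 0.0, 82.0, 85]
[-0.0, 0.2, -0.1, 1.0, 0.0, 110.0, 85]
```

View pics/w9.png

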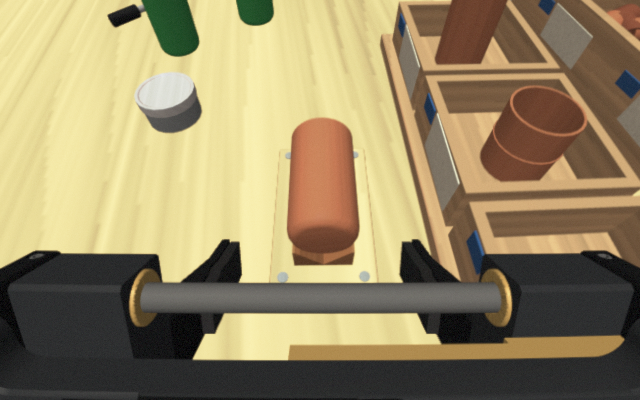

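View pics/t9.png

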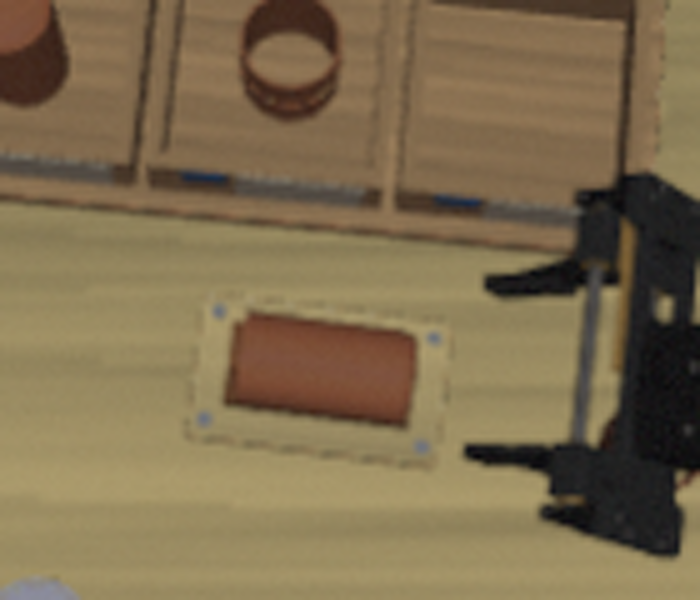

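Emit:
step_arm(
  deltas=[
    [0, 0, 0, 0, 0, 30, 85],
    [0, 0, 0, 1, 0, 60, 85],
    [0, 0, 0, 1, 0, 90, 85],
    [0, 0.2, 0, 1, 0, 105, 85],
    [0, 0.2, 0, 1, 0, 110, 85],
    [0, 0.2, 0, 1, 0, 110, 85],
    [0, 0.2, 0, 1, 0, 110, 60],
    [0, 0.2, 0, 1, 0, 110, 60],
  ],
)

```text
time: 13.95
position: [0.4996, -0.0266, 0.0385]
tool_rot: [-1.833, -1.6, -0.852]
ft_force: [0.3, -0.8, -0.2]
grip_width: 0.829
```

```bash
python3 - <<'E'
from h import *
show()
c=optics.get_calibration("wrist"); im=optics.get_image("wrist"); cv2.imwrite("pics/w10.png",im[:,:,::-1])
E
```

```text
t13.95 G [ 0.4977 -0.0411  0.0507] phi -7.7 tau 49.9 jawz -0.002 F [ 0.3084 -0.766  -0.1636] w 72.2mm q [ 1.02  0.56 -0.57  1.92 -0.57  1.14  0.7 ]
```

View pics/w10.png

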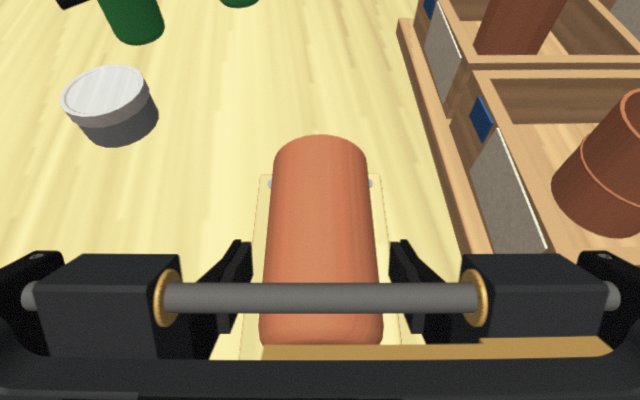

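Emit:
step_arm(
  deltas=[
    [0, 0, 0, 0, 0, 0, 45],
    [0, 0, 0, 0, 0, 0, 45],
    [0, 0, 0, 0, 0, 0, 45],
    [0, 0, 0, 0, 0, 0, 45],
    [0, 0, 0, 0, 0, 0, 45],
    [0, 0, 0, 5, 0, -4, 45],
    [0, 0, 0, 14, 0, -12, 45],
    [0, 0, 0, 23, 0, -19, 45],
  ],
  newtons=35,
)

```text
time: 15.0
position: [0.499, -0.0254, 0.0687]
tool_rot: [-1.831, -1.6, -0.85]
ft_force: [-0.3, 0.2, -5.3]
grip_width: 0.613
```

```bash
python3 - <<'E'
from h import *
show()
c=optics.get_calibration("wrist"); im=optics.get_image("wrist"); cv2.imwrite("pics/w11.png",im[:,:,::-1])
im=optics.get_image("side"); cv2.imwrite("pics/s11.png",cv2.resize(im[130:280,230:430],None,fx=4,fy=4,interpolation=2)[:,:,::-1])
plan([(3,(.505,-.045,.17),-7.7,50),(5,(.56,-.08,.25),-7,10)],45)
E
```

```text
t15.00 G [ 0.4971 -0.0398  0.081 ] phi -7.6 tau 50.0 jawz -0.003 F [-0.2781  0.2177 -5.3224] w 53.3mm q [ 1.03  0.51 -0.58  1.92 -0.59  1.19  0.67]
[-0.0, 0.0, 0.0, 22.0, 3.0, -20.0, 45]
[-0.0, 0.1, 0.0, 43.0, 5.0, -40.0, 45]
[-0.1, 0.1, 0.0, 65.0, 8.0, -60.0, 45]
[0.0, -7.9, -0.1, 71.0, 19.0, -75.0, 45]
[0.1, -15.9, -0.2, 77.0, 31.0, -90.0, 45]
[0.2, -23.9, -0.3, 83.0, 43.0, -105.0, 45]
[0.3, -31.9, -0.4, 90.0, 55.0, -121.0, 45]
[0.3, -39.9, -0.6, 96.0, 67.0, -137.0, 45]
```

View pics/w11.png

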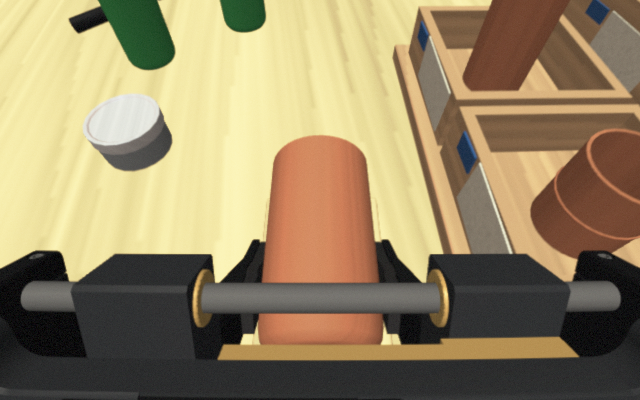

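View pics/s11.png

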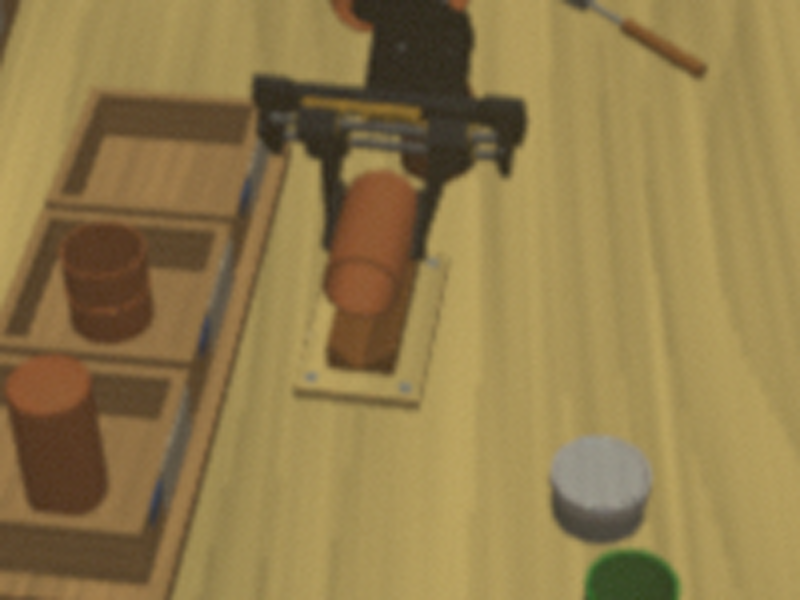

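Emit:
step_arm(
  deltas=[
    [0, 0, 0, 22, 3, -20, 45],
    [0, 0, 0, 43, 5, -40, 45],
    [0, 0, 0, 65, 8, -60, 45],
    [0, -7.9, 0, 71, 19, -75, 45],
    [0, -15.9, 0, 77, 31, -90, 45],
    [0.2, -23.9, -0.3, 83, 43, -105, 45],
    [0.3, -31.9, -0.4, 90, 55, -121, 45],
    [0.3, -39.9, -0.6, 96, 67, -137, 45],
  ],
)

```text
time: 16.1
position: [0.5598, -0.0769, 0.2303]
tool_rot: [-2.262, -2.001, -0.192]
ft_force: [0.0, 0.1, -6.2]
grip_width: 0.617
```

```bash
python3 - <<'E'
from h import *
show()
plan([(7,(.664,-.146,.235),-5.5,-40),(1,(.664,-.146,.235),-5.5,-40)],45)
E
```

```text
t16.10 G [ 0.5594 -0.0802  0.249 ] phi -7.0 tau 9.8 jawz -0.003 F [ 0.0198  0.0928 -6.2265] w 53.7mm q [ 0.74  0.2  -0.61  1.63 -0.06  1.35  0.03]
[-0.1, -7.1, -0.2, -10.0, 16.0, 0.0, 45]
[-0.1, -14.2, -0.4, -20.0, 32.0, 1.0, 45]
[-0.2, -21.4, -0.6, -30.0, 48.0, 1.0, 45]
[-0.2, -28.5, -0.8, -40.0, 64.0, 0.0, 45]
[-0.3, -35.6, -1.0, -50.0, 80.0, -0.0, 45]
[-0.4, -42.7, -1.2, -59.0, 96.0, -1.0, 45]
[-0.6, -49.8, -1.4, -69.0, 112.0, -2.0, 45]
[-0.6, -49.8, -1.4, -69.0, 112.0, -2.0, 45]
```

Emit:
step_arm(
  deltas=[
    [0, -7.1, 0, -10, 16, 0, 45],
    [0, -14.2, -0.4, -20, 32, 0, 45],
    [0, -21.4, -0.6, -30, 48, 0, 45],
    [-0.2, -28.5, -0.8, -40, 64, 0, 45],
    [-0.3, -35.6, -1, -50, 80, 0, 45],
    [-0.4, -42.7, -1.2, -59, 96, -1, 45],
    [-0.6, -49.8, -1.4, -69, 112, -2, 45],
    [-0.6, -49.8, -1.4, -69, 112, -2, 45],
  ],
)

```text
time: 17.1
position: [0.6623, -0.1551, 0.2149]
tool_rot: [1.917, 1.749, -0.694]
ft_force: [0.8, -0.1, -4.9]
grip_width: 0.61
```

```bash
python3 - <<'E'
from h import *
show()
c=optics.get_calibration("wrist"); im=optics.get_image("wrist"); cv2.imwrite("pics/w12.png",im[:,:,::-1])
im=optics.get_image("side"); cv2.imwrite("pics/s12.png",cv2.resize(im[80:280,180:430],None,fx=3.2,fy=3,interpolation=2)[:,:,::-1])
im=optics.get_image("top"); cv2.imwrite("pics/t12.png",cv2.resize(im[60:200,260:440],None,fx=4.4,fy=4.2,interpolation=2)[:,:,::-1])
E
```

```text
t17.10 G [ 0.6635 -0.143   0.2296] phi -5.3 tau -39.5 jawz -0.005 F [ 0.8194 -0.0885 -4.8664] w 53.1mm q [ 0.21  0.51 -0.5   1.44  0.87  1.58 -0.5 ]
```

View pics/w12.png

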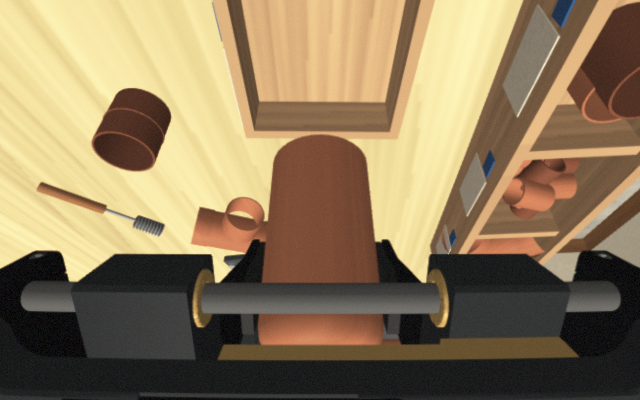

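View pics/s12.png

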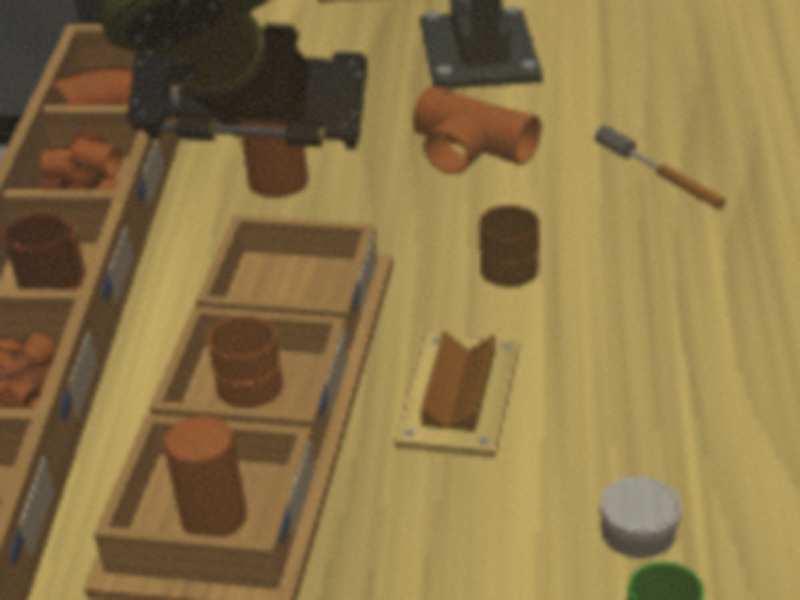

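View pics/t12.png

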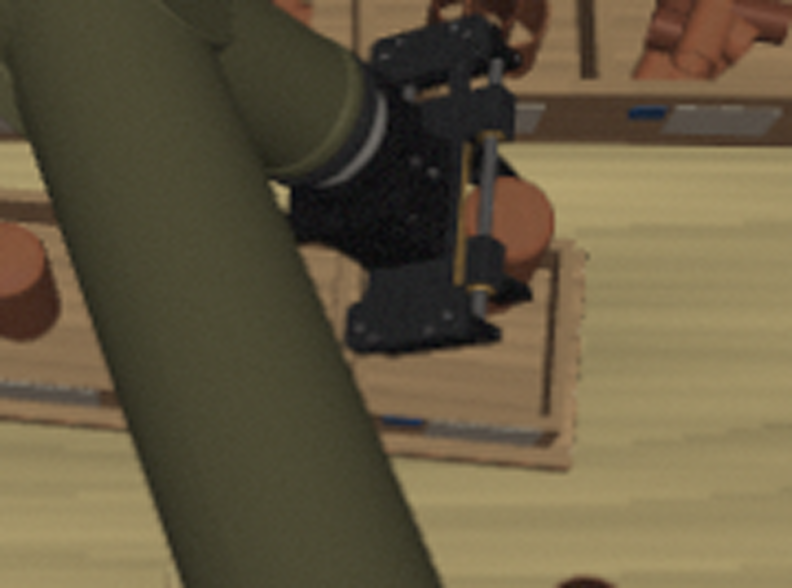

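```bash
python3 - <<'E'
from h import *
c=optics.get_calibration("wrist")
e=onz("wrist",[(246,137),(399,138)],.068,c); print(e)
f=onz("wrist",[(257,103),(388,103),(246,128)],.027,c); print(f)
d=e[1]-e[0]; d/=np.linalg.norm(d); t=np.array([-d[1],d[0],0]); print("yaw",np.degrees(np.arctan2(d[1],d[0])),np.linalg.norm(e[1]-e[0]),"centre",e.mean(0)+.07*t, f[:2].mean(0)+.061*t)
print(proj("wrist",[(.664,-.146,.027)],c))
E
```

```text
[[ 0.5868 -0.2139  0.068 ]
 [ 0.7298 -0.2295  0.068 ]]
[[ 0.5943 -0.2087  0.027 ]
 [ 0.7237 -0.2216  0.027 ]
 [ 0.5741 -0.2402  0.027 ]]
yaw -6.2425576574242285 0.1438405502082194 centre [ 0.6659 -0.1521  0.068 ] [ 0.6656 -0.1545  0.027 ]
[[320.852   35.5645]]
```

```bash
python3 - <<'E'
from h import *
plan([(5,(.664,-.150,.125),-5.5,-40),(3,(.664,-.150,.12),-5.5,-40)],45)
E
```

```text
[0.0, -0.1, -0.1, 13.0, 0.0, 17.0, 45]
[0.0, -0.2, -0.1, 27.0, 0.0, 34.0, 45]
[0.0, -0.2, -0.1, 40.0, 0.0, 52.0, 45]
[0.0, -0.3, -0.1, 53.0, 0.0, 69.0, 45]
[-0.0, -0.4, -0.1, 67.0, 0.0, 86.0, 45]
[-0.0, -0.4, -0.1, 68.0, 0.0, 87.0, 45]
[-0.0, -0.4, -0.1, 69.0, 0.0, 89.0, 45]
[-0.0, -0.4, -0.1, 70.0, 0.0, 90.0, 45]
```

Emit:
step_arm(
  deltas=[
    [0, 0, 0, 13, 0, 17, 45],
    [0, 0, 0, 27, 0, 34, 45],
    [0, -0.2, 0, 40, 0, 52, 45],
    [0, -0.3, 0, 53, 0, 69, 45],
    [0, -0.4, 0, 62, 0, 80, 45],
    [0, -0.4, 0, 68, 0, 87, 45],
    [0, -0.4, 0, 70, 0, 90, 45],
    [0, -0.4, 0, 70, 0, 90, 45],
  ],
)

```text
time: 18.25
position: [0.6634, -0.1624, 0.1057]
tool_rot: [1.913, 1.735, -0.696]
ft_force: [0.7, 1.2, -3.9]
grip_width: 0.609
```

```bash
python3 - <<'E'
from h import *
show()
c=optics.get_calibration("wrist"); im=optics.get_image("wrist"); cv2.imwrite("pics/w13.png",im[:,:,::-1])
im=optics.get_image("side"); cv2.imwrite("pics/s13.png",cv2.resize(im[100:250,180:380],None,fx=4,fy=4,interpolation=2)[:,:,::-1])
im=optics.get_image("top"); cv2.imwrite("pics/t13.png",cv2.resize(im[60:200,260:440],None,fx=4.4,fy=4.2,interpolation=2)[:,:,::-1])
plan([(4,(.664,-.150,.093),-5.5,-40)],45)
E
```

```text
t18.25 G [ 0.6646 -0.1502  0.1202] phi -5.5 tau -40.1 jawz 0.003 F [ 0.743   1.2358 -3.9141] w 53.0mm q [ 0.2   0.61 -0.48  1.53  0.93  1.45 -0.64]
[0.2, 0.0, -0.1, 4.0, -0.0, 5.0, 45]
[0.2, 0.1, -0.1, 9.0, -0.0, 11.0, 45]
[0.1, 0.1, -0.2, 13.0, -1.0, 16.0, 45]
[0.1, 0.1, -0.2, 18.0, -1.0, 21.0, 45]
```

View pics/w13.png

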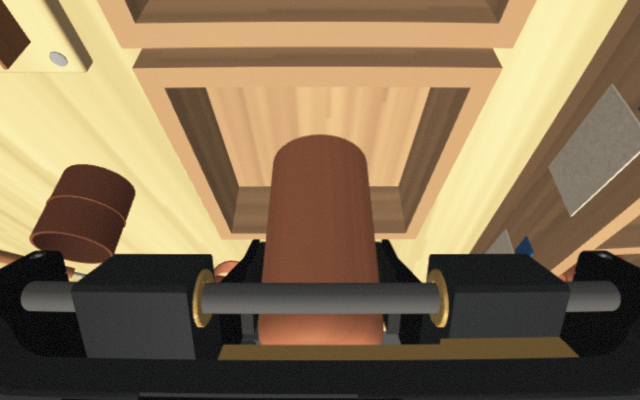

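View pics/s13.png

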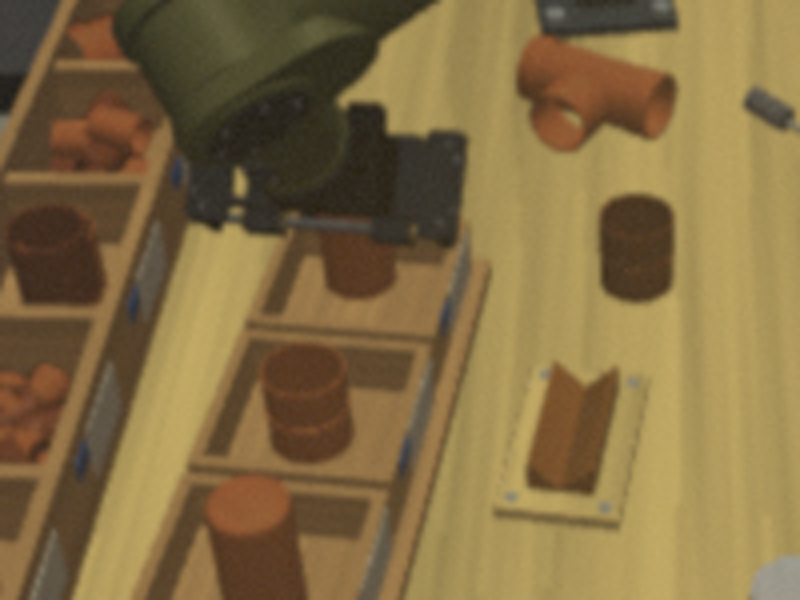

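View pics/t13.png

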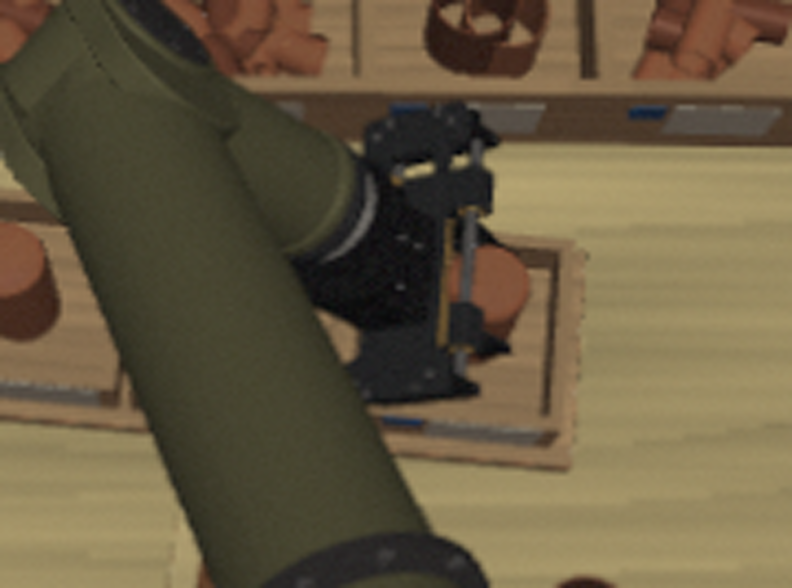

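Emit:
step_arm(
  deltas=[
    [0.2, 0, 0, 5, 0, 5, 45],
    [0.2, 0, 0, 9, 0, 11, 45],
    [0.2, 0, 0, 13, 0, 15, 45],
    [0.2, 0, 0, 15, -0.5, 18, 45],
    [0.2, 0, 0, 16, -0.5, 19, 45],
    [0.2, 0, 0, 16.5, -0.5, 19.5, 45],
    [0.2, 0, 0, 17, -0.5, 20, 45],
    [0.2, 0, 0, 17, -0.5, 20, 45],
  ],
)

```text
time: 19.4
position: [0.6628, -0.1622, 0.0792]
tool_rot: [1.915, 1.735, -0.7]
ft_force: [0.9, 0.3, -4.8]
grip_width: 0.616
```

```bash
python3 - <<'E'
from h import *
show()
E
```

```text
t19.40 G [ 0.664  -0.15    0.0938] phi -5.7 tau -40.1 jawz -0.000 F [ 0.9219  0.271  -4.7856] w 53.6mm q [ 0.2   0.64 -0.47  1.54  0.94  1.42 -0.67]
```

Not in contact yet. I'll go down in 0.5 mm steps.

Emit:
step_arm(
  deltas=[
    [0, 0, 0, 0.3, 0, 0.4, 45],
    [0, 0, 0, 0.6, 0, 0.8, 45],
    [0, 0, 0, 1, 0, 1.2, 45],
    [0, 0, 0, 1.3, 0, 1.5, 45],
    [0, 0, 0, 1.5, 0, 1.8, 45],
    [0, 0, 0, 1.5, 0, 1.8, 45],
    [0, 0, 0, 1.5, 0, 1.8, 45],
    [0, 0, 0, 1.5, 0, 1.8, 45],
  ],
)

```text
time: 20.4
position: [0.6627, -0.1624, 0.0774]
tool_rot: [1.915, 1.734, -0.7]
ft_force: [-2.1, 0.6, 1.1]
grip_width: 0.612
```

```bash
python3 - <<'E'
from h import *
show()
E
```

```text
t20.40 G [ 0.6639 -0.1502  0.0919] phi -5.7 tau -40.2 jawz -0.000 F [-2.0802  0.5954  1.0818] w 53.2mm q [ 0.2   0.64 -0.47  1.54  0.94  1.42 -0.68]
```

Emit:
step_arm(
  deltas=[
    [0, 0, 0, 0.4, 0, 0.5, 45],
    [0, 0, 0, 0.4, 0, 0.5, 45],
    [0, 0, 0, 0.4, 0, 0.5, 56],
    [0, 0, 0, 0.4, 0, 0.5, 60],
    [0, 0, 0, 0.4, 0, 0.5, 66],
    [0, 0, 0, 0.4, 0, 0.5, 68],
    [0, 0, 0, 0.4, 0, 0.5, 68],
    [0, 0, 0, 0.4, 0, 0.5, 68],
  ],
)

```text
time: 21.4
position: [0.6627, -0.1622, 0.0761]
tool_rot: [1.915, 1.735, -0.7]
ft_force: [-0.2, -0.7, -0.0]
grip_width: 0.78
```

```bash
python3 - <<'E'
from h import *
show()
im=optics.get_image("wrist"); cv2.imwrite("pics/w14.png",im[:,:,::-1])
im=optics.get_image("side"); cv2.imwrite("pics/s14.png",cv2.resize(im[100:250,180:380],None,fx=4,fy=4,interpolation=2)[:,:,::-1])
E
```

```text
t21.40 G [ 0.664  -0.1501  0.0906] phi -5.7 tau -40.1 jawz -0.000 F [-0.1577 -0.7249 -0.0238] w 67.8mm q [ 0.2   0.64 -0.47  1.54  0.94  1.42 -0.68]
```

View pics/w14.png

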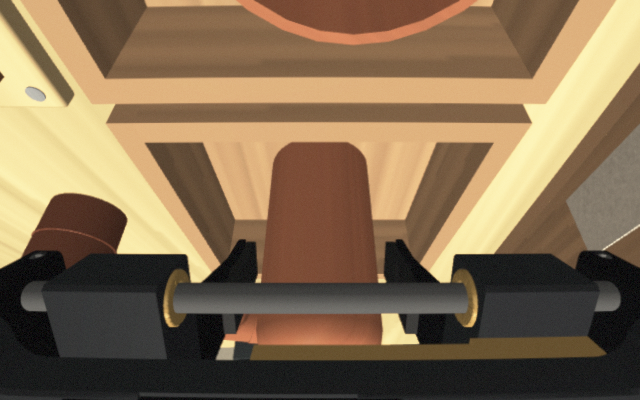

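View pics/s14.png

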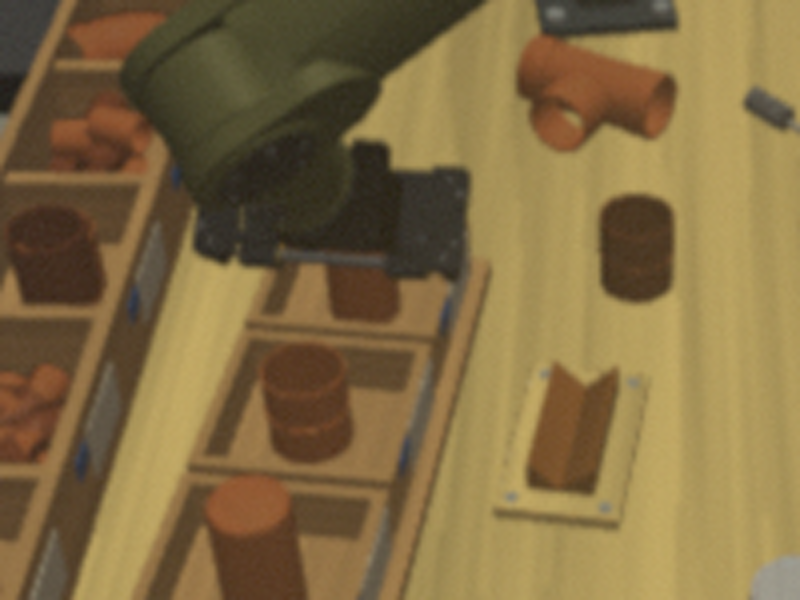

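Emit:
step_arm(
  deltas=[
    [0, 0, 0, 0, 0, -12, 68],
    [0, 0, 0, 0, 0, -35, 68],
    [0, 0, 0, 0, 0, -65, 68],
    [0, 0, 0, 0, 0, -95, 68],
    [0, 0, 0, -20, 0, -120, 68],
    [0, 0, 0, -50, 0, -145, 68],
    [0, 0, 0, -80, 0, -170, 68],
    [0, 0, 0, -80, 0, -170, 68],
  ],
)

```text
time: 22.5
position: [0.6692, -0.1129, 0.2635]
tool_rot: [1.916, 1.73, -0.69]
ft_force: [0.3, -0.5, 0.8]
grip_width: 0.782
```

```bash
python3 - <<'E'
from h import *
show()
im=optics.get_image("side"); cv2.imwrite("pics/s15.png",cv2.resize(im[80:380,180:450],None,fx=2.9,fy=2,interpolation=2)[:,:,::-1])
im=optics.get_image("top"); cv2.imwrite("pics/t15.png",im[:,:,::-1])
plan([(7,(.55,.05,.3),0,0),(1,(.55,.05,.3),0,0)],68)
E
```

```text
t22.50 G [ 0.6702 -0.1007  0.278 ] phi -5.7 tau -40.0 jawz 0.008 F [ 0.3495 -0.539   0.7647] w 68.0mm q [ 0.15  0.5  -0.52  1.35  0.87  1.68 -0.51]
[-0.4, 5.7, -0.7, 15.0, -19.0, -16.0, 68]
[-0.8, 11.4, -1.4, 29.0, -38.0, -32.0, 68]
[-1.2, 17.2, -2.1, 44.0, -57.0, -48.0, 68]
[-1.5, 22.9, -2.9, 58.0, -76.0, -64.0, 68]
[-1.7, 28.6, -3.7, 72.0, -95.0, -80.0, 68]
[-1.8, 34.3, -4.5, 87.0, -114.0, -97.0, 68]
[-1.9, 40.0, -5.4, 101.0, -133.0, -114.0, 68]
[-1.9, 40.0, -5.4, 101.0, -133.0, -114.0, 68]
```

View pics/s15.png

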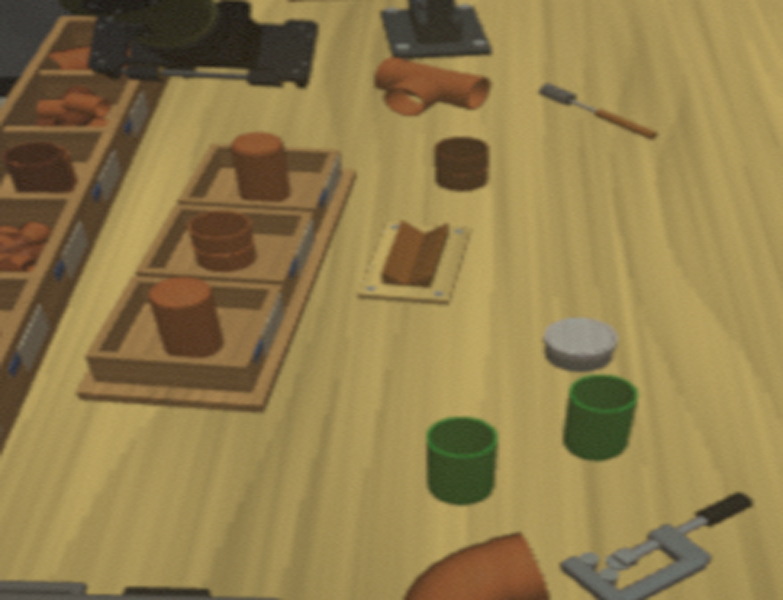

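View pics/t15.png

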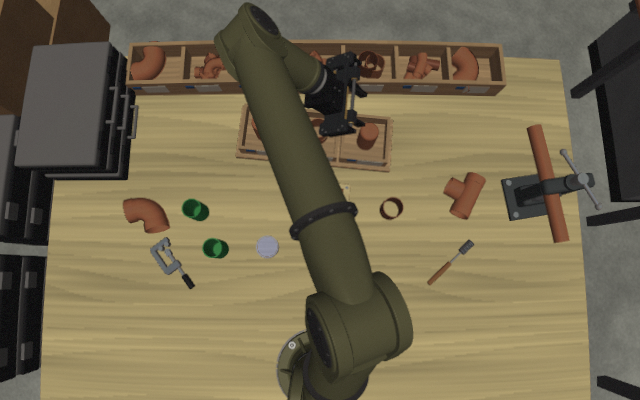

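```bash
python3 - <<'E'
from h import *
show(); print(ctrl.close_job())
E
```

```text
t22.60 G [ 0.669  -0.1005  0.2734] phi -5.6 tau -40.0 jawz 0.001 F [-1.5542  0.9166 -1.6691] w 67.8mm q [ 0.15  0.51 -0.52  1.36  0.86  1.68 -0.51]
the job is handed in; nothing more can be done
None
```

The stub is now standing open end down on the floor of the empty (right-hand) bin, shut end up like its twin. I handed the job in at 22.6 s of the 58 s allowed.

- **How it was done:** I gripped the standing stub with the tool tilted and laid it in the V-block. I then took a new hold from the other side, turned it over, and lowered it until it touched the floor (about 6 N) before letting go.
- **Last checks:** the final side and top pictures show the stub upright in its bin. The green decoys, flux tin, bench coupling, tee, elbow, cutter and brush look unmoved by eye. The twin and the bin coupling also look unmoved, in the side view only because the arm partly hid their bins from above. The gripper was clear of everything.
- **What disagreed:** the top and side cameras differed by up to 6 mm along y. The wrist camera put the V-block about 4 mm further along x than the two of them, and the bin about 5 mm along x and 10 mm along y from their value. I trusted the wrist view at the V-block, after a closer look brought it back about 2 mm, and took a value between the two for the bin. As a result the stub may be a few mm off the bin's centre, well clear of its walls.
- **Contact at the V-block:** when the stub first touched, there was about 4 N of side force. I corrected that by moving 0.8 mm before letting go.

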